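Push the parts bin up the ramp into its berth

TASK

Push the green parts bin, with the two brass weights in it, up the short ramp into the berth under the clear shelf, until its trailing edge has dropped behind the orange lip and it sits flat on the berth floor; the bin has to slide up the ramp, not be lifted in. Stop as soon as it has dropped: do not squeeze the black spring buffer at the back more than about halfway. Keep the weights in the bin, and leave the stopwatch, compass and screwdriver where they are.

Things in the scene. Friction and masses are not known exactly. Their poses are not given: they have to be found in the camera images.
- stand: fixed aluminium stand. Origin: on the table, centre line, near the ramp foot; +x level along the push direction (up the ramp, which runs to the robot's left and a little away from it), z up. Four 10 mm posts at x = 68 and 240, y = -80 and +80 mm carry a clear shelf. The grey insert under it (ramp, lip, berth, buffer) is set anywhere within 20 mm either way along x; this is NOT reported
- ramp_foot (a point): point of the stand where the insert's ramp begins on average (really up to 20 mm nearer or farther). The ramp is 124 mm wide and rises straight from the table to 19 mm over 75 mm. Grey side rails 30 mm high, inner faces at stand y = -62 and +62 mm, run to the back and flare to a mouth 170 mm wide, 22 mm before the ramp foot
- lip_mean (a point): point of the stand at the average place of the orange lip's top, the ramp's crest, 19 mm above the table (really up to 20 mm nearer or farther). Its back face is upright; behind it the level berth floor lies 12 mm above the table, 7 mm below the lip
- shelf_edge (a point): middle of the near edge of the clear shelf, on its underside, 146 mm above the table; edge strip up to 159 mm. The shelf is 172 mm wide and reaches 194 mm back. The seated bin's trailing edge lies between 2 mm before and 50 mm behind this edge, where a tool pointing straight down cannot follow: lean the tool 40 to 45 degrees, fingers pointing forward and down
- bin: green open-front parts bin, 148 (x) x 116 (y) x 70 mm, 0.25 to 0.53 kg. Origin: centre of its underside; +x to its tall back wall. Its low wall (33 mm high, 102 wide, leaning out from x = -64 at its foot to -72 mm at its top) faces away from the ramp: push there. Starts on the table before the ramp. Walls 2 mm thick
- low_edge (a point): middle of the bottom edge of the bin's low wall (trailing edge). On the berth floor it is 12 mm above the table; On the way in, the bin tips over the lip and this edge then rides about 19 to 23 mm up, until it drops behind the lip. A pushing tool should rise with this edge: pressing the edge down by friction makes the bin jam on the ramp
- high_edge (a point): middle of the bottom edge of the bin's tall back wall (leading edge), 128 mm from low_edge
- buffer (a joint): spring buffer (black bar, 90 mm wide, 22 to 42 mm above the table) at the back end of the insert, stiffness 900 N/m: 0 = free, grows as the bin presses it back, in m, stroke 0.014. When the bin's trailing edge drops behind the lip, some 6 to 9 mm of travel remain before its back wall meets the buffer
- weight_large: slotted brass weight, 32 mm across, 14 mm high, 100 g, loose in the bin; origin: centre of its underside
- weight_small: slotted brass weight, 25 mm across, 12 mm high, 50 g, loose in the bin; origin: centre of its underside
- stopwatch: white stopwatch, 76 x 53 x 14 mm, lying loose on the clear shelf
- compass: black round pocket compass, 48 mm across, 12 mm high, loose on the table
- screwdriver: blue-handled slotted screwdriver, 178 mm long, 24 mm high, loose on the table

How it is judged:
On the way:
1. the bin slides up the ramp: its leading edge is more than 12 mm up while its trailing edge is still within 8 mm of table height and between the rails (height (world z) of high_edge above 0.012 m and height (world z) of low_edge below 0.008 m and x of high_edge in the frame of stand above 0.02 m and y of high_edge in the frame of stand between -0.02 and 0.02 m), for 0.1 s.
At the end, for the whole second after the job is handed in: The bin rests level (within 2 degrees) on the berth floor behind the lip, both bottom edges 9 to 14.8 mm above the table and its trailing edge between the rails, 50 to 125 mm along the stand's x; it is at rest with both weights lying in it (height (world z) of low_edge between 0.009 and 0.0148 m and height (world z) of high_edge between 0.009 and 0.0148 m and angle between bin's own z axis and vertical below 0.035 rad and x of low_edge in the frame of stand between 0.05 and 0.125 m and y of low_edge in the frame of stand between -0.02 and 0.02 m and linear speed of bin below 0.01 m/s and x of weight_large in the frame of bin between -0.062 and 0.064 m and y of weight_large in the frame of bin between -0.048 and 0.048 m and z of weight_large in the frame of bin between -0.004 and 0.03 m and x of weight_small in the frame of bin between -0.062 and 0.064 m and y of weight_small in the frame of bin between -0.048 and 0.048 m and z of weight_small in the frame of bin between -0.004 and 0.03 m); the robot touches nothing.
It fails at once if the spring buffer is pressed back more than 8 mm (value of joint buffer above 0.008 m).
It fails at once if the stopwatch, compass or screwdriver is moved more than 20 mm (distance of any of stopwatch, compass, screwdriver from where it was at the start of the episode above 0.02 m).
It also fails if it takes over 67 s, if anything falls off the work surface, if the arm or the gripper's body presses on something with over 40 N, if the wrist force passes 120 N, or if a joint passes its speed limit or range.

ROBOT

A 7-joint arm with a two-finger parallel gripper is mounted at the origin on a cart in front of the work surface, level with it; the furniture and walls round the work are solid. World frame = base frame: x ahead of the robot, y to its left, z up, the work surface at z = 0. Lengths are in m, angles in rad, forces in N, time in s.
With the tool pointing down it reaches from about 0.4 to 0.85 m from the base axis. Payload 4.5 kg.
Tool frame: the origin (TCP) lies at the very end of the fingers, on their centre line; the grasp point (between the pads) lies 19 mm behind it (grip_point_offset is the distance from the TCP to the grasp point, in m); z points along the fingers, y is the direction in which the jaws open and shut (so a half turn about z gives the same grasp; the last joint's range is limited). The gripper opens to 85 mm and grips with 20 to 120 N. Pads are 22 mm wide; open, the fingers measure 114 mm over their backs; the gripper's body (76 mm by 85 mm) begins 54 mm behind the grasp point. The pads swing forward as they close: fully open they stand 13 mm farther back than shut.
Start: joints at [-1.169, 0.689, -0.195, 1.565, 0.157, 0.902, -0.215], TCP at [0.225, 0.583, 0.231] pointing down, gripper open.
Joint ranges: [-3.01, 3.01], [-0.46, 2.08], [-1.47, 1.51], [0.13, 2.56], [-1, 4.14], [0.04, 2.09], [-2.66, 2.66]. Speed limits (rad/s): [2.57, 2.57, 3.14, 3.14, 3.14, 3.14, 3.14].

INTERFACE

Orientations are given as a unit quaternion [w, x, y, z].
In Python, from rig import * gives the robot as it stands.
- The arm moves only by the shell command python3 -m creep 'ROWS' [FORCE]. ROWS is JSON, a list of rows, each a list of 3 entries, a list of its own where there are three numbers: the shift along the tool's x, y, z in mm, then the turn, a rotation vector about the tool's x, y, z in degrees, then the opening, from 0 (shut) to 1 (fully open). A call has 1 to 8 rows; each row shifts and turns the commanded pose from where the row before left it, along the tool's axes as they then stand; what a row does not reach is not made up. A row lasts 1/12 s, in which the tool goes at most 41.7 mm and 7.16 degrees, less where a joint would pass 70% of its speed; a pose out of reach is approached as far as the arm can. A call with a gripper value outside its range is refused whole. The fingers move at their own pace and stop on an object; FORCE is the grip in N (left out, the last holds). Time passes only in rows, so rows that do not move let the fingers close. It gives the time, the measured TCP pose, the force and the opening at its end, in the units of the state.
- state(): the state, without advancing time (a new reading comes with each control period).
- snapshot(name): name is "side" or "top" or "wrist"; returns a dict with "img" (400x640x3 uint8, blue, green, red), "fx", "fy", "cx", "cy" (pixels), "distortion" ([k1, k2, p1, p2, k3] as OpenCV has them; the pictures are not rectified), "cam_to_world" (4x4, takes a point from camera to world coordinates); the wrist camera has in their place "mount" (4x4, takes a point from camera to tool coordinates, whose origin is the TCP and whose axes are the flange's). Camera axes: x right, y up, looking along -z (the intrinsics and any distortion apply to the point x, -y, -z); pixel columns grow to the right and rows downward; lengths in m; the calibration is good to about 2 mm. A picture is of the moment at which its call begins: read the wrist's pose just before it. There is no depth.
- finish_job(): hands the job in, once; it reports no verdict.
Trained networks look in a picture, given as the dict that the camera call returned (one of the last four; its "shot" number tells which), for a name from the list of things; names that differ only in an ending like _2 or _b are one class to them, and where a whole thing is asked for, a point or a joint stands for the part that bears it (a point fixed in the world has none). Each returns a list of dicts, best first, with "confidence" (0 to 1); they miss things now and then, are a little off and sometimes report something else, mostly with a low value. They report only what shows in the picture. A call takes as long as a camera call.
- find_in(picture, name): "extent" ([centre column, centre row, width, height] in pixels, round what is visible of it).
The state is a dict: "t": time; "joints": joint angles; "joint_vel": joint speeds; "effort": joint torques, N m; "tool_pos": TCP position; "ee_rot": TCP orientation; "contact_force": force on the tool from outside, world axes, zero at the start; "ft_torque": the same for the moment, N m; "opening": opening from 0.0 (shut) to 1.0 (fully open).
Only numpy, scipy, OpenCV 4.12 (cv2) and the standard library are available. Lean on these libraries where they do the work, as an engineer would, in place of code of your own. Each camera call takes 0.05 s, during which the arm holds its last target.

## Working session

There is one attempt and no reset: what is moved stays moved. The work goes in short steps, Python scripts to look and compute and a shell command to move; the robot and the scene stay as the last step left them, time stands still between calls to the robot, and variables do not carry over. Pictures are saved under pics/ and viewed, and the job is handed in when it is done.

```bash
ls; mkdir -p pics
python3 - <<'E'
from rig import *
import cv2
s=state()
for k in ['t','tool_pos','ee_rot','contact_force','opening']: print(k,s[k])
for n in ['side','top','wrist']:
    p=snapshot(n); cv2.imwrite(f'pics/{n}0.png',p['img'])
    print(n,p['fx'],p['fy'],p['cx'],p['cy'],p['distortion']); print(p.get('cam_to_world',p.get('mount')))
    for o in ['bin','stand','weight_large','weight_small','compass','screwdriver','stopwatch','buffer']:
        print(o,[(d['extent'],d['confidence']) for d in find_in(p,o)[:2]])
E
```

```text
pics
t 0.0
tool_pos [0.22455314 0.58257384 0.23046069]
ee_rot [-1.02985023e-04  1.82830255e-01  9.83144053e-01 -9.26009832e-04]
contact_force [-0.55627022 -0.5392278  -0.7541865 ]
opening 1.0006332504040167
side 416.1115263168295 416.1115263168295 317.3785075224009 196.34630291737162 [0.01182694 0.         0.         0.         0.        ]
[[ 0.90121196  0.18123426 -0.39366375  0.18609851]
 [-0.4333717   0.38199244 -0.81625409 -0.75213687]
 [ 0.00244337  0.90622068  0.42279796  0.53709473]
 [ 0.          0.          0.          1.        ]]
bin [([276.1, 269.7, 54.9, 71.6], 0.58)]
stand [([284.1, 199.1, 75.5, 89.7], 0.74)]
weight_large [([267.4, 279.5, 14.2, 11.7], 0.75)]
weight_small [([292.2, 281.2, 11.9, 11.2], 0.49)]
compass [([268.9, 279.7, 16.6, 14.6], 0.46), ([282.6, 197.6, 76.8, 89.9], 0.24)]
screwdriver [([383.7, 238.4, 22.8, 35.6], 0.47)]
stopwatch [([280.0, 167.9, 27.4, 11.1], 0.63)]
buffer [([283.3, 199.7, 36.0, 10.3], 0.76), ([274.4, 271.2, 58.8, 66.0], 0.24)]
top 386.52242852005077 386.52242852005077 326.7613312588646 203.8874896952993 [-0.05083297  0.          0.      
[... 544 characters left out ...]
5, 101.8], 0.49)]
screwdriver [([347.2, 157.1, 30.3, 14.3], 0.58)]
stopwatch [([274.8, 229.4, 19.9, 22.5], 0.94), ([269.9, 230.4, 106.5, 101.6], 0.2)]
buffer []
wrist 293.8130981209733 293.8130981209733 321.8633420050394 199.02585012574022 [-0.05490318  0.          0.          0.          0.        ]
[[-1.00630053e-03  9.60508975e-01  2.78247186e-01  7.05336907e-02]
 [ 9.99999053e-01  7.05236234e-04  1.18209225e-03 -2.16010397e-03]
 [ 9.39180216e-04  2.78248112e-01 -9.60508775e-01 -1.41634296e-01]
 [ 0.00000000e+00  0.00000000e+00  0.00000000e+00  1.00000000e+00]]
bin [([12.7, 388.1, 25.3, 23.8], 0.61)]
stand []
weight_large []
weight_small []
compass []
screwdriver []
stopwatch []
buffer []
```

Run:
```python
import cv2
a=cv2.imread('pics/side0.png')[120:340,180:440]; cv2.imwrite('pics/side0c.png',cv2.resize(a,None,fx=3,fy=2.7,interpolation=2)[:600])
a=cv2.imread('pics/top0.png')[140:340,200:460]; cv2.imwrite('pics/top0c.png',cv2.resize(a,None,fx=3,fy=3,interpolation=2))
```

```text
(no output)
```

View pics/side0c.png

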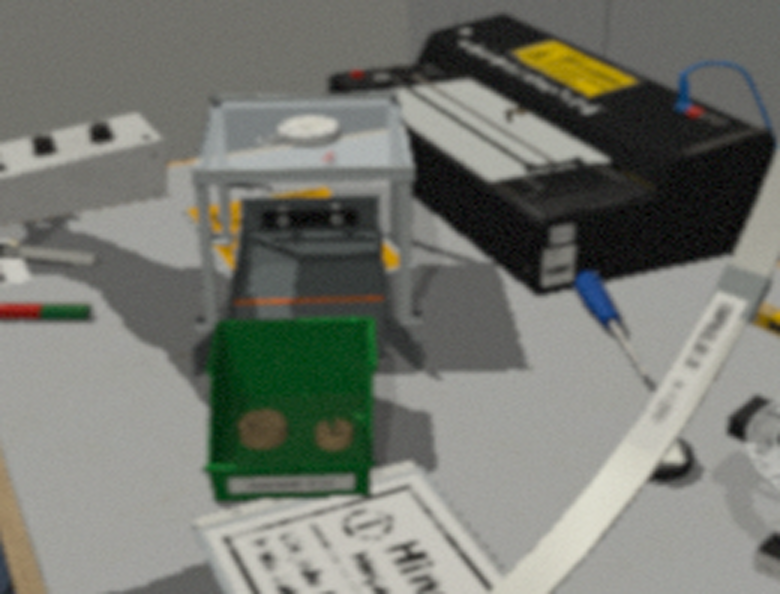

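View pics/top0c.png

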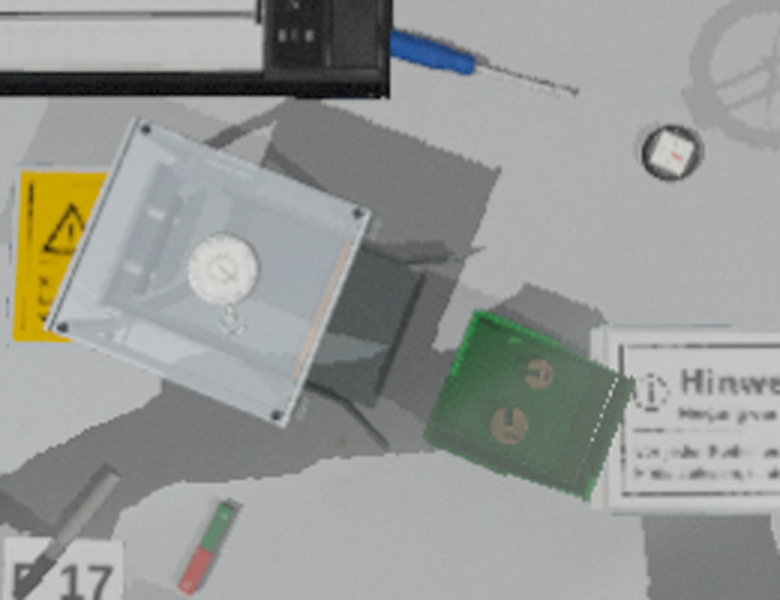

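View pics/wrist0.png

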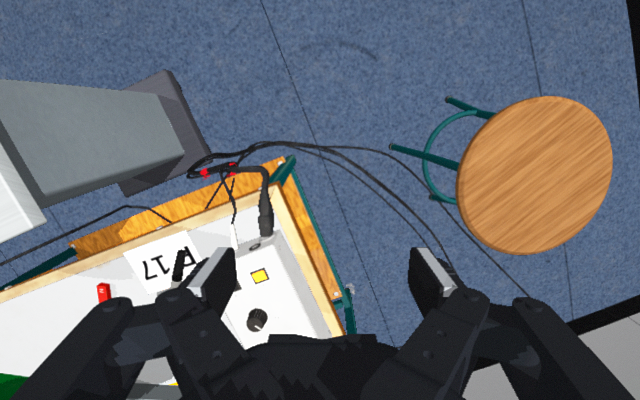

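The top view shows the shelf at crop (47..371, 118..427), the orange lip at crop (348,248)-(300,370), the ramp foot at crop (423,275)-(375,405), and the bin with its low wall to the right at crop (633,380)-(590,498). In the side view the two weights lie in the bin.

```bash
cat > h.py <<'E'
import numpy as np, cv2
from rig import *
def ray(p,uv,T=None):
    K=np.array([[p['fx'],0,p['cx']],[0,p['fy'],p['cy']],[0,0,1]])
    q=cv2.undistortPoints(np.array([[uv]],float),K,np.array(p['distortion'],float))[0,0]
    T=np.array(p['cam_to_world']) if T is None else T
    return T[:3,3], T[:3,:3]@np.array([q[0],-q[1],-1])
def onz(p,uv,z,T=None):
    o,d=ray(p,uv,T); return o+d*(z-o[2])/d[2]
def proj(p,X,T=None):
    T=np.array(p['cam_to_world']) if T is None else T
    c=(np.linalg.inv(T)@np.c_[np.atleast_2d(X),np.ones(len(np.atleast_2d(X)))].T).T[:,:3]
    K=np.array([[p['fx'],0,p['cx']],[0,p['fy'],p['cy']],[0,0,1]])
    return cv2.projectPoints(c*[1,-1,-1],np.zeros(3),np.zeros(3),K,np.array(p['distortion'],float))[0][:,0]
E
python3 - <<'E'
from h import *
p=snapshot('top')
def c(x,y): return (200+(x+.5)/3-.5,140+(y+.5)/3-.5)
L={'shelf':([(371,212),(287,427),(138,118),(47,328)],.159),'lip':([(348,248),(300,370)],.019),'foot':([(423,275),(375,405)],0.),'binback':([(480,312),(428,440)],.07),'binlow':([(633,380),(590,498)],.033),'w':([(540,374),(510,425)],.016),'paper':([(608,325),(592,508)],0),'mouth':([(484,250),(386,446)],0.03),'comp':([(670,153)],.01),'sd':([(392,45),(575,92)],.01)}
for k,(v,z) in L.items():
    P=[onz(p,c(*u),z)[:2] for u in v]; print(k,np.round(P,3).tolist())
S=[onz(p,c(*u),.159)[:2] for u in L['shelf'][0]]
d=(S[2]+S[3]-S[0]-S[1]);d1=d/np.linalg.norm(d); print('dir',d1,np.degrees(np.arctan2(d1[1],d1[0])),np.linalg.norm(d)/2,np.linalg.norm(S[0]-S[1]))
e=S[0]-S[1]; print('edge perp',np.degrees(np.arctan2(e[0]*-1,e[1]))+0, 'mid',(S[0]+S[1])/2)
E
```

```text
shelf [[0.573, 0.053], [0.417, 0.114], [0.644, 0.228], [0.488, 0.292]]
lip [[0.555, 0.077], [0.451, 0.118]]
foot [[0.532, 0.013], [0.42, 0.055]]
binback [[0.5, -0.032], [0.398, 0.011]]
binlow [[0.444, -0.161], [0.347, -0.124]]
w [[0.448, -0.086], [0.405, -0.06]]
paper [[0.489, -0.147], [0.333, -0.13]]
mouth [[0.552, -0.038], [0.389, 0.045]]
comp [[0.637, -0.202]]
sd [[0.734, 0.04], [0.691, -0.12]]
dir [0.37352907 0.92761847] 68.06657028924252 0.19012044860335567 0.16797249779389728
edge perp -111.25063129168326 mid [0.49504588 0.0838815 ]
```

```bash
cat >> h.py <<'E'
from scipy.spatial.transform import Rotation as R
A=np.radians(68.2); D=np.array([np.cos(A),np.sin(A),0]); N=np.array([-D[1],D[0],0])
def rep(target=None, lean=None):
    s=state(); P=np.array(s['tool_pos']); q=s['ee_rot']; r=R.from_quat([q[1],q[2],q[3],q[0]]); M=r.as_matrix()
    print('t %.2f'%s['t'],'pos',P.round(4),'s,lat,z mm',(1e3*np.array([D@P,N@P,P[2]])).round(1),'F',np.round([D@s['contact_force'],N@s['contact_force'],s['contact_force'][2]],1),'op %.2f'%s['opening'])
    print('lean %.1f'%np.degrees(np.arctan2(M[:,2]@D,-M[2,2])),'x',M[:,0].round(3),'y',M[:,1].round(3))
    if target is not None:
        T=D*target[0]+N*target[1]+np.array([0,0,target[2]])
        print('shift tool mm',(M.T@(T-P/1)*1e3).round(1))
    if lean is not None:
        l=np.radians(lean); z=D*np.sin(l)-np.array([0,0,np.cos(l)]); y=-N; x=np.cross(y,z)
        print('turn deg',np.degrees((r.inv()*R.from_matrix(np.c_[x,y,z])).as_rotvec()).round(1))
E
python3 -m creep '[[[-25,-15,-10],[0,0,0],0.5],[[-33,-20,-10],[0,0,0],0.5],[[-33,-20,-10],[0,0,0],0.5],[[-33,-20,-10],[0,0,0],0.5],[[-33,-20,-10],[0,0,0],0.5],[[-33,-20,-10],[0,0,0],0.5],[[-33,-20,-10],[0,0,0],0.5],[[-33,-20,-10],[0,0,0],0.5]]'
python3 -c "
from h import *
rep((-.07,-.428,.3),0)"
```

```text
t: 2.07
tool_pos: [0.4088, 0.3449, 0.312]
ee_rot: [0.0, 0.183, 0.983, 0.0]
contact_force: [0.8, 0.3, -0.3]
opening: 0.502
t 2.07 pos [0.4088 0.3449 0.312 ] s,lat,z mm [ 472.  -251.5  312. ] F [ 0.6 -0.6 -0.3] op 0.50
lean 0.0 x [-0.933  0.359 -0.   ] y [0.359 0.933 0.   ]
shift tool mm [-169.6 -544.2   11.8]
turn deg [ 0.  -0.  90.7]
```

```bash
python3 -m creep '[[[-20,-32,0],[0,0,0],0.5],[[-20,-35,0],[0,0,0],0.5],[[-20,-35,0],[0,0,0],0.5],[[-20,-35,0],[0,0,0],0.5],[[-20,-35,0],[0,0,0],0.5],[[-20,-35,0],[0,0,0],0.5],[[-20,-35,0],[0,0,0],0.5],[[-20,-35,0],[0,0,0],0.5]]'
python3 -m creep '[[[0,-35,0],[0,0,0],0.5],[[0,-35,0],[0,0,0],0.5],[[0,-35,0],[0,0,0],0.5],[[0,-35,0],[0,0,0],0.5],[[0,-35,0],[0,0,0],0.5],[[0,-35,0],[0,0,0],0.5],[[0,-35,0],[0,0,0],0.5],[[0,-20,0],[0,0,0],0.5]]'
python3 -m creep '[[[0,0,0],[0,0,7],0.5],[[0,0,0],[0,0,7],0.5],[[0,0,0],[0,0,7],0.5],[[0,0,0],[0,0,7],0.5],[[0,0,0],[0,0,7],0.5],[[0,0,0],[0,0,7],0.5],[[0,0,0],[0,0,7],0.5],[[0,0,0],[0,0,7],0.5]]'
python3 -c "
from h import *
rep((-.07,-.428,.3),0)"
```

```text
t: 2.73
tool_pos: [0.4576, 0.0287, 0.3116]
ee_rot: [0.0, 0.183, 0.983, 0.0]
contact_force: [1.1, 0.1, -0.4]
opening: 0.502
t: 3.4
tool_pos: [0.3603, -0.2204, 0.3115]
ee_rot: [-0.0, 0.185, 0.983, -0.001]
contact_force: [0.4, -0.1, 0.2]
opening: 0.5
t: 4.07
tool_pos: [0.3624, -0.2167, 0.3114]
ee_rot: [0.0, 0.625, 0.78, 0.0]
contact_force: [0.0, -0.4, -0.1]
opening: 0.501
t 4.07 pos [ 0.3624 -0.2167  0.3114] s,lat,z mm [ -66.6 -417.   311.4] F [-0.4 -0.2 -0.1] op 0.50
lean 0.0 x [-0.218  0.976 -0.   ] y [0.976 0.218 0.001]
shift tool mm [-9.   7.2 11.5]
turn deg [ 0.   0.  34.4]
```

```bash
python3 -m creep '[[[0,0,0],[0,0,7],0.5],[[0,0,0],[0,0,7],0.5],[[0,0,0],[0,0,7],0.5],[[0,0,0],[0,0,7],0.5],[[0,0,0],[0,0,6.4],0.5]]'
python3 -m creep '[[[0,0,0],[0,6,0],0.5],[[0,0,0],[0,6,0],0.5],[[0,0,0],[0,6,0],0.5],[[0,0,0],[0,6,0],0.5],[[0,0,0],[0,6,0],0.5],[[0,0,0],[0,6,0],0.5],[[0,0,0],[0,6,0],0.5],[[0,0,0],[0,0,0],0.5]]'
python3 - <<'E'
from h import *
rep((-.05,-.424,.05),42)
p=snapshot('side'); cv2.imwrite('pics/side1.png',cv2.resize(p['img'][100:390,120:440],None,fx=2,fy=2,interpolation=2))
p=snapshot('wrist'); cv2.imwrite('pics/wrist1.png',p['img'])
E
```

```text
t: 4.48
tool_pos: [0.3624, -0.2167, 0.3115]
ee_rot: [0.0, 0.828, 0.561, 0.0]
contact_force: [0.2, 0.3, -0.7]
opening: 0.495
t: 5.15
tool_pos: [0.3606, -0.2203, 0.3088]
ee_rot: [-0.203, 0.774, 0.522, 0.297]
contact_force: [-0.1, -0.3, -0.2]
opening: 0.503
t 5.15 pos [ 0.3606 -0.2203  0.3088] s,lat,z mm [ -70.6 -416.6  308.8] F [-0.4  0.  -0.2] op 0.50
lean 42.1 x [0.279 0.687 0.67 ] y [ 0.928 -0.373 -0.004]
shift tool mm [-158.2    8.4  205.9]
turn deg [-0.1 -0.1 -0.2]
```

View pics/wrist1.png

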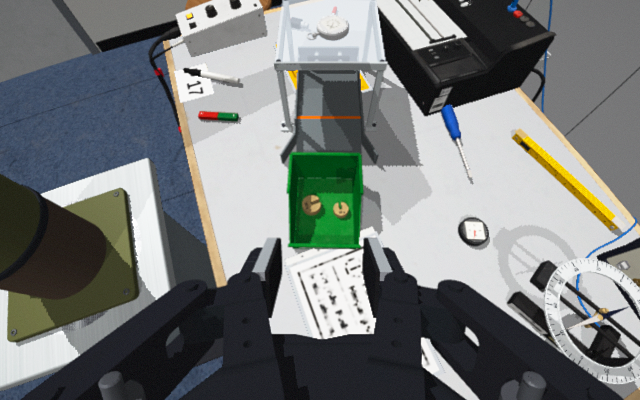

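View pics/side1.png

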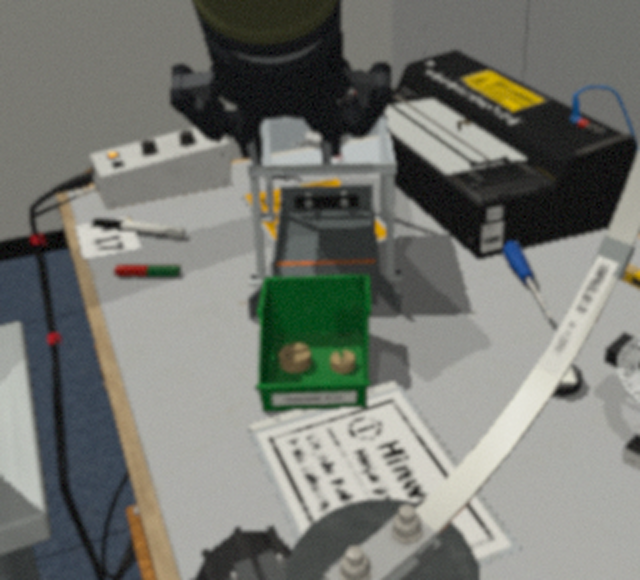

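The wrist view is clear: the low wall's top edge runs (289,247)-(358,247), the weights are at (312,204) and (341,209), the lip is at (296..361,117), and the compass and screwdriver are well to the right. The side view agrees.

```bash
cat >> h.py <<'E'
def wT(p):
    s=state(); q=s['ee_rot']; T=np.eye(4); T[:3,:3]=R.from_quat([q[1],q[2],q[3],q[0]]).as_matrix(); T[:3,3]=s['tool_pos']; return T@np.array(p['mount'])
def sl(P): return (1e3*np.array([D@P,N@P,P[2]])).round(1)
E
python3 - <<'E'
from h import *
p=snapshot('wrist'); T=wT(p)
for n,uv,z in [('lowL',(289,246),.033),('lowR',(358,246),.033),('backL',(288,156),.07),('backR',(362,155),.07),('lipL',(296,117),.019),('lipR',(361,118),.019),('shelfL',(277,67),.146),('shelfR',(387,65),.146),('postL',(286,129),0),('postR',(374,125),0)]: print(n,sl(onz(p,uv,z,T)))
E
```

```text
lowL [  16.9 -366.6   33. ]
lowR [  17.4 -471.1   33. ]
backL [ 154.5 -361.3   70. ]
backR [ 157.1 -480.1   70. ]
lipL [ 280.  -364.4   19. ]
lipR [ 278.1 -491.1   19. ]
shelfL [ 269.3 -345.3  146. ]
shelfR [ 275. -517.  146.]
postL [ 265.8 -343.6    0. ]
postR [ 276.9 -519.3    0. ]
```

```bash
python3 -m creep '[[[-20,0,20],[0,0,0],0.5],[[-20,0,26],[0,0,0],0.5],[[-20,1,26],[0,0,0],0.5],[[-20,1,26],[0,0,0],0.5],[[-20,1,26],[0,0,0],0.5],[[-20,0,26],[0,0,0],0.5],[[-20,0,26],[0,0,0],0.5],[[0,0,0],[0,0,0],0.5]]'
python3 - <<'E'
from h import *
rep((-.02,-.420,.021),42)
E
```

```text
t: 5.97
tool_pos: [0.3698, -0.2025, 0.0836]
ee_rot: [-0.205, 0.771, 0.526, 0.295]
contact_force: [0.3, 0.1, 1.3]
opening: 0.502
t 5.97 pos [ 0.3698 -0.2025  0.0836] s,lat,z mm [ -50.6 -418.6   83.6] F [ 0.2 -0.2  1.3] op 0.50
lean 42.1 x [0.272 0.691 0.67 ] y [ 0.932 -0.362 -0.005]
shift tool mm [-19.2   2.   67. ]
turn deg [-0.6 -0.1  0.2]
```

```bash
python3 -m creep '[[[-4,0,12],[0,0,0],0.5],[[-4,0,14],[0,0,0],0.5],[[-4,1,14],[0,0,0],0.5],[[-4,1,14],[0,0,0],0.5],[[-3,0,13],[-0.6,0,0],0.5],[[0,0,0],[0,0,0],0.5]]'
python3 - <<'E'
from h import *
rep((-.00,-.420,.021),42)
p=snapshot('wrist'); cv2.imwrite('pics/wrist2.png',p['img'])
p=snapshot('side'); cv2.imwrite('pics/side2.png',cv2.resize(p['img'][200:390,180:400],None,fx=3,fy=3,interpolation=2))
E
```

```text
t: 6.47
tool_pos: [0.3842, -0.1759, 0.0255]
ee_rot: [-0.198, 0.772, 0.525, 0.299]
contact_force: [-0.4, -0.5, -0.1]
opening: 0.502
t 6.47 pos [ 0.3842 -0.1759  0.0255] s,lat,z mm [ -20.7 -422.    25.5] F [-0.6  0.1 -0.1] op 0.50
lean 42.0 x [0.269 0.692 0.669] y [ 0.929 -0.37   0.009]
shift tool mm [12.3 -2.  17.2]
turn deg [ 0.3 -0.   0.4]
```

View pics/wrist2.png

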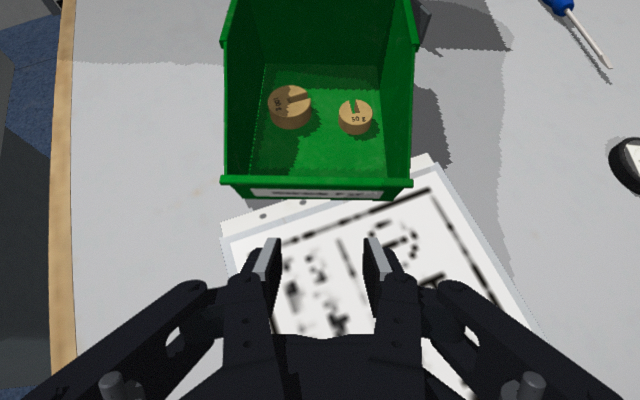

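View pics/side2.png

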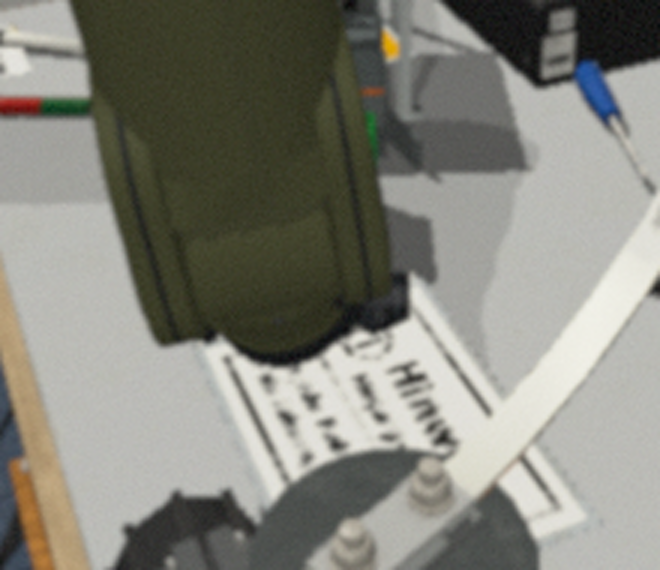

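```bash
python3 -m creep '[[[4,-1,6],[0.3,0,0],0.5],[[4,-1,6],[0,0,0.4],0.5],[[4,0,5],[0,0,0],0.5],[[4,0,3.6],[0,0,0],0.5],[[4,0,3.6],[0,0,0],0.5],[[4,0,3.6],[0,0,0],0.5],[[0,0,0],[0,0,0],0.5]]'
python3 - <<'E'
from h import *
rep((.03,-.422,.021),42)
p=snapshot('wrist'); cv2.imwrite('pics/wrist3.png',p['img'])
E
```

```text
t: 7.15
tool_pos: [0.3955, -0.142, 0.0201]
ee_rot: [-0.201, 0.774, 0.522, 0.297]
contact_force: [-0.0, -0.1, 0.5]
opening: 0.502
t 7.15 pos [ 0.3955 -0.142   0.0201] s,lat,z mm [  15.  -420.    20.1] F [-0.1 -0.   0.5] op 0.50
lean 42.0 x [0.277 0.689 0.669] y [ 0.928 -0.373 -0.   ]
shift tool mm [11.8  2.   9.4]
turn deg [ 0.1 -0.  -0.1]
```

View pics/wrist3.png

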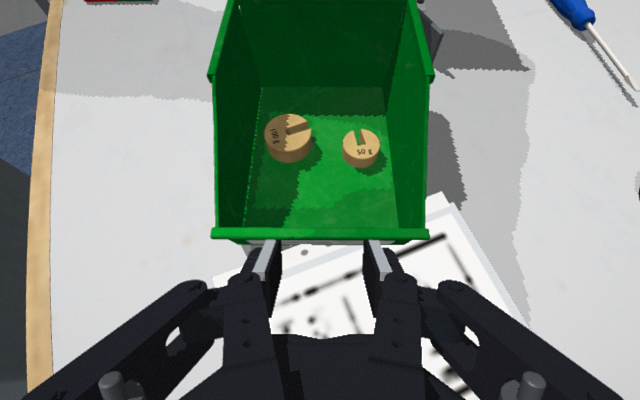

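Fingertips are just at the low wall (rim at row ~235, bin centred at col ~320). I start pushing, drifting sideways to centre the bin on the ramp.

```bash
python3 -m creep '[[[3,0,2.7],[0,0,0],0.5],[[3,0,2.7],[0,0,0],0.5],[[3.7,1,3.3],[0,0,0],0.5],[[3.7,1,3.3],[0,0,0],0.5],[[3.7,1,3.3],[0,0,0],0.5],[[3.7,1,3.3],[0,0,0],0.5],[[3.7,1,3.3],[0,0,0],0.5],[[3.7,1,3.3],[0,0,0],0.5]]'
python3 - <<'E'
from h import *
rep((.10,-.428,.021),42)
p=snapshot('wrist'); cv2.imwrite('pics/wrist4.png',p['img'])
E
```

```text
t: 7.87
tool_pos: [0.4149, -0.1093, 0.0197]
ee_rot: [-0.201, 0.774, 0.522, 0.297]
contact_force: [-0.2, -2.0, -1.1]
opening: 0.501
t 7.87 pos [ 0.4149 -0.1093  0.0197] s,lat,z mm [  52.6 -425.8   19.7] F [-1.9 -0.6 -1.1] op 0.50
lean 42.0 x [0.278 0.689 0.669] y [ 0.927 -0.374 -0.001]
shift tool mm [36.1  2.1 30.8]
turn deg [ 0.1 -0.  -0.2]
```

View pics/wrist4.png

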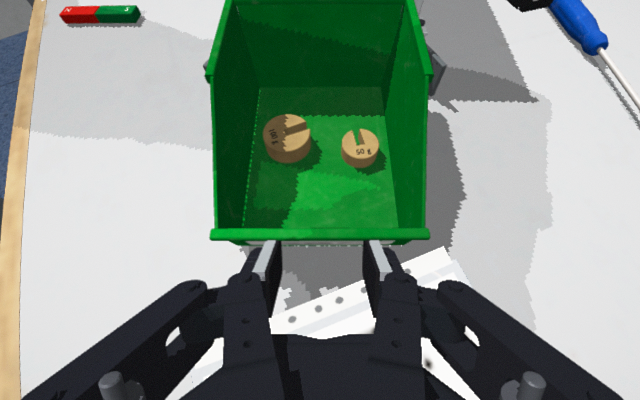

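```bash
python3 -m creep '[[[3.7,1,3.3],[0,0,0],0.5],[[3.7,1,3.3],[0,0,0],0.5],[[3.7,0.5,3.3],[0,0,0],0.5],[[3.7,0,3.3],[0,0,0],0.5],[[3.7,0,3.3],[0,0,0],0.5],[[3.7,0,3.3],[0,0,0],0.5],[[3.7,0,3.3],[0,0,0],0.5],[[3.7,0,3.3],[0,0,0],0.5]]'
python3 - <<'E'
from h import *
rep((.10,-.428,.021),42)
p=snapshot('wrist'); cv2.imwrite('pics/wrist5.png',p['img'])
p=snapshot('top'); cv2.imwrite('pics/top5.png',cv2.resize(p['img'][140:340,200:460],None,fx=3,fy=3,interpolation=2))
E
```

```text
t: 8.58
tool_pos: [0.4319, -0.0736, 0.0198]
ee_rot: [-0.201, 0.774, 0.522, 0.297]
contact_force: [-0.9, -2.4, -1.5]
opening: 0.496
t 8.58 pos [ 0.4319 -0.0736  0.0198] s,lat,z mm [  92.  -428.4   19.8] F [-2.6 -0.1 -1.5] op 0.50
lean 42.0 x [0.279 0.689 0.669] y [ 0.927 -0.374 -0.001]
shift tool mm [ 6.7 -0.4  4.4]
turn deg [ 0.1  0.  -0.2]
```

View pics/wrist5.png

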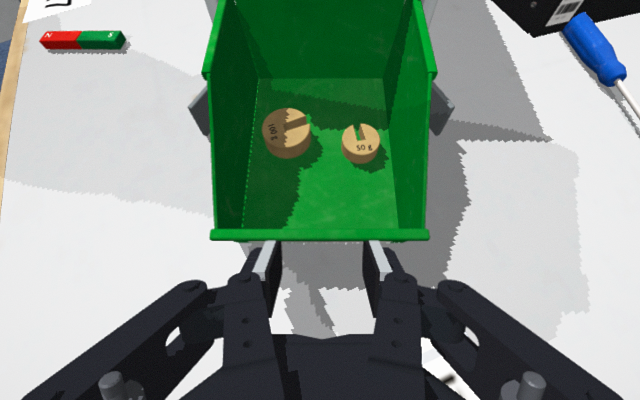

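View pics/top5.png

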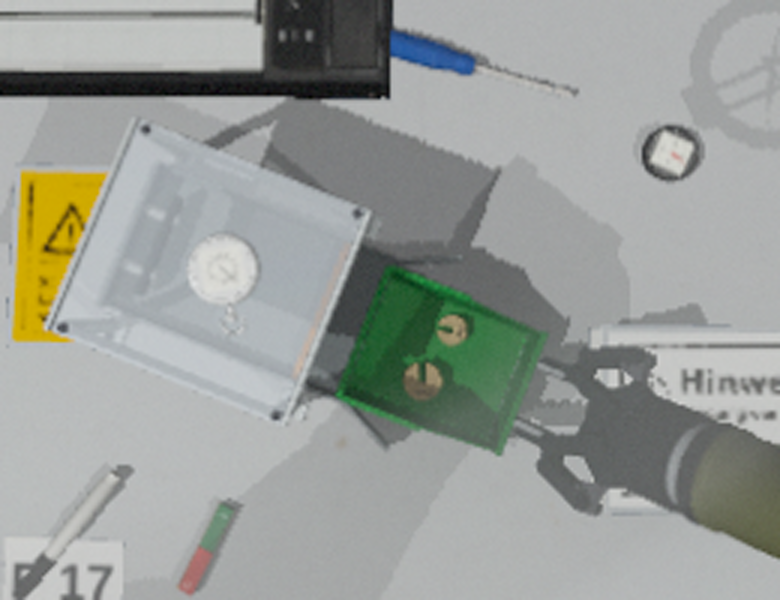

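The bin is centred between the rail flares (wrist cols 190-210 and 430-453), square, with the weights inside. Continuing.

```bash
python3 -m creep '[[[3.7,0,3.3],[0,0,0],0.5],[[3.7,0,3.3],[0,0,0],0.5],[[3.7,0,3.3],[0,0,0],0.5],[[3.7,0,3.3],[0,0,0],0.5],[[3.7,0,3.3],[0,0,0],0.5],[[3.7,0,3.3],[0,0,0],0.5],[[3.7,0,3.3],[0,0,0],0.5],[[3.7,0,3.3],[0,0,0],0.5]]'
python3 - <<'E'
from h import *
rep((.10,-.428,.021),42)
p=snapshot('wrist'); cv2.imwrite('pics/wrist6.png',p['img'])
E
```

```text
t: 9.35
tool_pos: [0.4488, -0.0403, 0.0216]
ee_rot: [-0.204, 0.773, 0.523, 0.296]
contact_force: [-0.5, -2.3, -0.9]
opening: 0.501
t 9.35 pos [ 0.4488 -0.0403  0.0216] s,lat,z mm [ 129.2 -431.7   21.6] F [-2.3 -0.4 -0.9] op 0.50
lean 42.1 x [0.278 0.688 0.671] y [ 0.929 -0.37  -0.006]
shift tool mm [-22.1  -3.7 -19.1]
turn deg [-0.3 -0.1 -0.2]
```

View pics/wrist6.png

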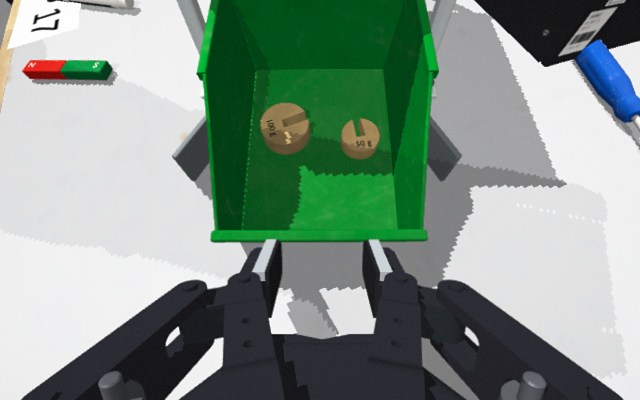

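```bash
python3 -m creep '[[[3.7,-0.4,3.3],[0,0,0],0.5],[[3.7,-0.4,3.3],[0.3,0,0],0.5],[[3.7,-0.4,3.3],[0,0,0],0.5],[[3.7,-0.4,3.3],[0,0,0],0.5],[[3.7,0,3.3],[0,0,0],0.5],[[3.7,0,3.3],[0,0,0],0.5],[[3.7,0,3.3],[0,0,0],0.5],[[3.7,0,3.3],[0,0,0],0.5]]'
python3 - <<'E'
from h import *
rep((.10,-.428,.021),42)
p=snapshot('wrist'); cv2.imwrite('pics/wrist7.png',p['img'])
p=snapshot('side'); cv2.imwrite('pics/side7.png',cv2.resize(p['img'][120:320,180:440],None,fx=3,fy=3,interpolation=2))
E
```

```text
t: 10.07
tool_pos: [0.4677, -0.0118, 0.0259]
ee_rot: [-0.213, 0.77, 0.526, 0.292]
contact_force: [-2.5, -3.3, 0.7]
opening: 0.503
t 10.07 pos [ 0.4677 -0.0118  0.0259] s,lat,z mm [ 162.8 -438.6   25.9] F [-4.   1.1  0.7] op 0.50
lean 42.4 x [0.277 0.685 0.674] y [ 0.934 -0.357 -0.021]
shift tool mm [-49.7 -11.5 -38.3]
turn deg [-1.5 -0.4 -0.2]
```

View pics/wrist7.png

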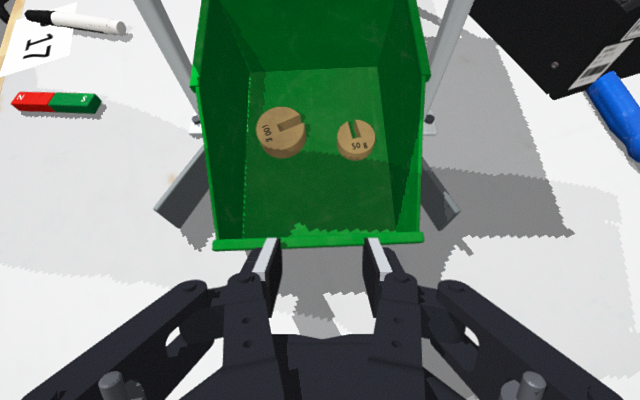

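View pics/side7.png

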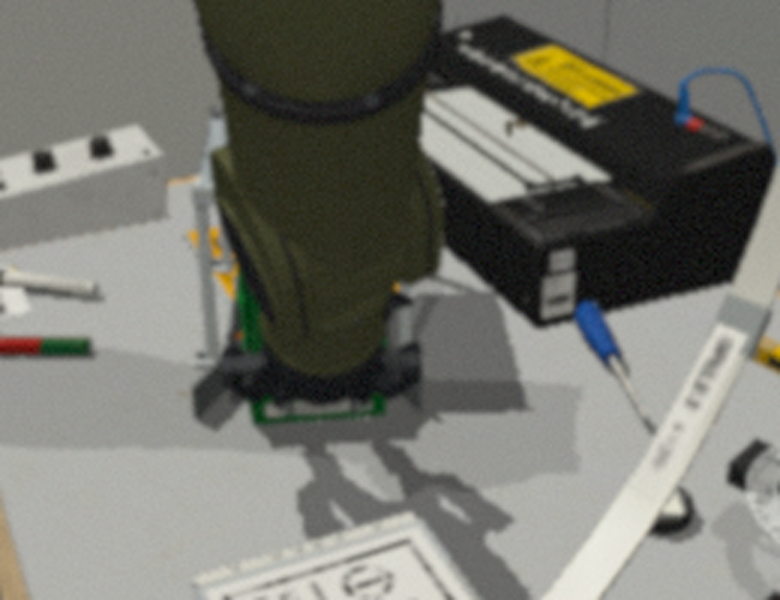

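Run:
```python
from h import *
s=state(); print(np.round(s['joints'],3)); print(np.round(s['effort'],1), np.round(s['ft_torque'],2))
rep((.163,-.428,.024),42)
```

```text
[ 0.87   1.196 -0.758  2.175 -1.     0.044  1.119]
[  0.  -48.3 -11.5   2.1  -0.1   2.5  -0.1] [-0.67  0.27  0.03]
t 10.17 pos [ 0.4681 -0.0107  0.0266] s,lat,z mm [ 163.9 -438.6   26.6] F [-0.   0.9 -0. ] op 0.50
lean 42.5 x [0.275 0.684 0.675] y [ 0.935 -0.355 -0.021]
shift tool mm [ -2.5 -10.5   1.6]
turn deg [-1.6 -0.5 -0.1]
```

The tool drifted sideways and rolled because joints 5 and 6 have reached their limits (-1.0 and 0.044). I'll back off a little, reduce the lean and look at the joint margins.

```bash
cat >> h.py <<'E'
def J():
    s=state(); print('J',np.round(s['joints'],3).tolist())
    import json; open('log.txt','a').write(json.dumps([np.array(s['joints']).tolist(),np.array(s['tool_pos']).tolist(),np.array(s['ee_rot']).tolist()])+'\n')
E
python3 -m creep '[[[-11,0,-10],[0,0,0],0.5],[[-11,0,-10],[0,0,0],0.5],[[0,0,0],[0,-4,0],0.5],[[0,0,0],[0,-4,0],0.5],[[0,0,0],[0,0,0],0.5]]'
python3 - <<'E'
from h import *
J();rep((.14,-.428,.024),34)
E
```

```text
t: 10.58
tool_pos: [0.4579, -0.0363, 0.0284]
ee_rot: [-0.176, 0.786, 0.542, 0.239]
contact_force: [0.2, 1.3, 0.6]
opening: 0.498
J [0.784, 1.086, -0.644, 2.192, -0.975, 0.048, 1.04]
t 10.58 pos [ 0.4579 -0.0363  0.0284] s,lat,z mm [ 136.4 -438.7   28.4] F [1.3 0.3 0.6] op 0.50
lean 34.5 x [0.299 0.768 0.566] y [ 0.936 -0.35  -0.019]
shift tool mm [  0.6 -10.5   6. ]
turn deg [-1.6 -0.5  0.5]
```

```bash
cat > kin.py <<'E'
import numpy as np, json, itertools
from scipy.spatial.transform import Rotation as R
Rz=lambda a:R.from_euler('z',a).as_matrix(); Ry=lambda a:R.from_euler('y',a).as_matrix()
def quat(q): return R.from_quat([q[1],q[2],q[3],q[0]]).as_matrix()
data=[([-1.169,.689,-.195,1.565,.157,.902,-.215],[0.22455,.58257,.23046],[-1.03e-4,.18283,.983144,-.000926]),
([0.87,1.196,-.758,2.175,-1.0,.044,1.119],[0.4681,-0.0107,0.0266],None)]
E
python3 - <<'E'
from kin import *
data=[data[0]]+[json.loads(l) for l in open('log.txt')]
best=[]
for s in itertools.product([1,-1],repeat=7):
  for off in itertools.product([0,np.pi],repeat=1):
    Ts=[]
    for q,p,o in data:
        M=np.eye(3)
        for i in range(7): M=M@(Rz if i%2==0 else Ry)(s[i]*q[i])
        Ts.append(M.T@quat(o))
    d=np.degrees(np.linalg.norm(R.from_matrix(Ts[0].T@Ts[1]).as_rotvec()))
    zz=R.from_matrix(Ts[0]).as_euler('zyx',degrees=True)
    best.append((d,s,zz.round(1)))
best.sort(key=lambda b:b[0])
for b in best[:6]: print(b)
E
```

```text
(np.float64(0.165124656914236), (-1, 1, -1, 1, -1, 1, -1), array([90. ,  0.2,  0. ]))
(np.float64(0.165124656914236), (-1, 1, -1, 1, -1, 1, -1), array([90. ,  0.2,  0. ]))
(np.float64(26.87651204377084), (-1, 1, -1, -1, -1, -1, -1), array([ 98.1, -78.7,   9.9]))
(np.float64(26.87651204377084), (-1, 1, -1, -1, -1, -1, -1), array([ 98.1, -78.7,   9.9]))
(np.float64(28.019583354166823), (-1, 1, -1, 1, 1, 1, 1), array([103.2,   1.8,  14. ]))
(np.float64(28.019583354166823), (-1, 1, -1, 1, 1, 1, 1), array([103.2,   1.8,  14. ]))
```

Run:
```python
from kin import *
S=(-1,1,-1,1,-1,1,-1)
data+= [json.loads(l) for l in open('log.txt')]
A=[];b=[]
for q,p,o in data:
    M=np.eye(3);cols=[]
    for i in range(7):
        M=M@(Rz if i%2==0 else Ry)(S[i]*q[i])
        if i==0: cols.append(M@[0,0,1]); # d1
        if i==2: cols+= [M@[0,0,1],M@[1,0,0]]
        if i==3: cols.append(M@[1,0,0])
        if i==4: cols.append(M@[0,0,1])
        if i==6: cols.append(M@[0,0,1])
        if i==5: cols.append(M@[1,0,0])
    A.append(np.array(cols).T); b.append(np.array(p))
A=np.vstack(A);b=np.concatenate(b)
print(['d1','d3','a3','a4','d5','a6','d7']); print(np.linalg.svd(A)[1].round(4))
x,r,_,_=np.linalg.lstsq(A,b,rcond=None);print(x.round(3),(A@x-b).round(4))
for cols in ([0,1,4,6],[0,1,4,5,6],[0,1,2,3,4,6]):
    y=np.linalg.lstsq(A[:,cols],b,rcond=None)[0]; print(cols,y.round(3),(A[:,cols]@y-b).round(4))
```

```text
['d1', 'd3', 'a3', 'a4', 'd5', 'a6', 'd7']
[3.3362 2.7537 1.301  0.6815 0.3466 0.0884 0.0386]
[ 0.392  0.897 -0.469  0.052  0.447 -0.104  0.829] [-0.0009  0.0001  0.0001  0.0044 -0.0001 -0.0021 -0.0043  0.0001  0.002 ]
[0, 1, 4, 6] [0.283 0.553 0.343 0.268] [-0.0462  0.0073 -0.0007  0.0041 -0.0063 -0.0007  0.0046  0.004   0.0014]
[0, 1, 4, 5, 6] [0.158 0.603 0.419 0.094 0.127] [-0.039   0.0028  0.0062  0.0048 -0.0127 -0.004   0.0043  0.0142 -0.0022]
[0, 1, 2, 3, 4, 6] [ 0.26   0.896 -0.378  0.06   0.496  0.603] [-0.0022  0.0004  0.0001  0.0043 -0.008  -0.002  -0.0037  0.0094  0.0019]
```

```bash
cat > g.sh <<'E'
python3 -c "
from h import *
J();rep()"
E
python3 -m creep '[[[-20,0,-20],[0,0,0],0.5],[[-20,0,-25],[0,0,0],0.5],[[-10,0,-30],[0,0,0],0.5],[[0,0,-35],[0,0,0],0.5],[[0,0,-35],[0,0,0],0.5],[[0,0,0],[0,0,0],0.5]]'; bash g.sh
python3 -m creep '[[[0,0,-20],[0,-6,0],0.5],[[0,0,-20],[0,-6,0],0.5],[[0,0,-20],[0,-6,0],0.5],[[0,0,-20],[0,-6,0],0.5],[[0,0,0],[0,-6,0],0.5],[[0,0,0],[0,-4,0],0.5],[[0,0,0],[0,0,0],0.5]]'; bash g.sh
python3 -m creep '[[[0,0,0],[0,-7,0],0.5],[[0,0,0],[0,-7,0],0.5],[[0,0,0],[0,-7,0],0.5],[[0,0,0],[0,-7,0],0.5],[[0,0,0],[0,0,0],0.5]]'; bash g.sh
python3 -m creep '[[[0,0,0],[6,0,0],0.5],[[0,0,0],[7,0,0],0.5],[[0,0,0],[7,0,0],0.5],[[0,0,0],[7,0,0],0.5],[[0,0,0],[0,0,0],0.5]]'; bash g.sh
```

```text
t: 11.08
tool_pos: [0.415, -0.1606, 0.12]
ee_rot: [-0.172, 0.79, 0.539, 0.238]
contact_force: [-0.2, -0.9, -0.0]
opening: 0.5
J [0.834, 0.823, -0.269, 2.099, -0.766, 0.553, 0.978]
t 11.08 pos [ 0.415  -0.1606  0.12  ] s,lat,z mm [   5. -445.  120.] F [-0.9 -0.1 -0. ] op 0.50
lean 34.1 x [0.307 0.769 0.561] y [ 0.933 -0.361 -0.016]
t: 11.67
tool_pos: [0.4054, -0.1824, 0.1883]
ee_rot: [-0.012, 0.82, 0.572, -0.004]
contact_force: [-0.1, 0.8, -0.4]
opening: 0.502
J [0.121, 0.571, 0.319, 2.13, -0.362, 0.517, 0.362]
t 11.67 pos [ 0.4054 -0.1824  0.1883] s,lat,z mm [ -18.8 -444.2  188.3] F [ 0.7  0.4 -0.4] op 0.50
lean 0.3 x [0.345 0.939 0.007] y [ 0.938 -0.345 -0.024]
t: 12.08
tool_pos: [0.4054, -0.1815, 0.1837]
ee_rot: [0.119, 0.795, 0.561, -0.198]
contact_force: [0.5, 0.6, -0.9]
opening: 0.501
J [-0.447, 0.783, 0.773, 2.137, -0.128, 0.505, -0.038]
t 12.08 pos [ 0.4054 -0.1815  0.1837] s,lat,z mm [ -18.  -443.8  183.7] F [ 0.8 -0.2 -0.9] op 0.50
lean -26.7 x [ 0.292  0.845 -0.448] y [ 0.939 -0.342 -0.034]
t: 12.5
tool_pos: [0.4049, -0.1906, 0.1852]
ee_rot: [-0.075, 0.806, 0.493, -0.318]
contact_force: [0.5, -1.4, -0.7]
opening: 0.502
J [-0.228, 0.947, 0.698, 1.725, -0.149, 1.166, 0.01]
t 12.50 pos [ 0.4049 -0.1906  0.1852] s,lat,z mm [ -26.6 -446.7  185.2] F [-1.1 -1.  -0.7] op 0.50
lean -26.8 x [ 0.312  0.842 -0.44 ] y [ 0.747 -0.503 -0.434]
```

```bash
cat > fit.py <<'E'
from kin import *
S=(-1,1,-1,1,-1,1,-1)
D=[data[0],data[1]]+[json.loads(l) for l in open('log.txt')]
def frames(q):
    M=np.eye(3);out=[]
    for i in range(7):
        M=M@(Rz if i%2==0 else Ry)(S[i]*q[i]); out.append(M)
    return out
def cols(q):
    F=frames(q); X=[1,0,0];Z=[0,0,1]
    return np.array([F[0]@Z,F[0]@X,F[2]@Z,F[2]@X,F[3]@X,F[4]@Z,F[4]@X,F[5]@X,F[6]@Z]).T
A=np.vstack([cols(q) for q,_,_ in D]); b=np.concatenate([np.array(p) for _,p,_ in D])
lam=0.004
x=np.linalg.lstsq(np.vstack([A,lam*np.eye(9)]),np.r_[b,lam*np.array([.27,0,.3,.05,-.05,.3,0,.07,.25])],rcond=None)[0]
if __name__=='__main__':
    print(np.linalg.svd(A)[1].round(3)); print(['d1','a1','d3','a3','a4','d5','a5','a6','d7']);print(x.round(4)); print((A@x-b).reshape(-1,3).round(4))
E
python3 fit.py
```

```text
[5.569 5.097 1.744 1.273 0.888 0.577 0.326 0.277 0.211]
['d1', 'a1', 'd3', 'a3', 'a4', 'd5', 'a5', 'a6', 'd7']
[ 0.3703 -0.0174  0.5394  0.0106  0.0233  0.3188 -0.0279 -0.0448  0.3426]
[[-0.0544  0.0209  0.0135]
 [-0.006   0.0063 -0.0042]
 [-0.0056  0.0028 -0.0007]
 [ 0.0055  0.0102 -0.0035]
 [ 0.0136  0.0119  0.0088]
 [ 0.0095  0.014   0.0014]
 [-0.0095  0.0136 -0.0152]]
```

```bash
python3 - <<'E'
s=open('fit.py').read()
s=s.replace("F[4]@X,F[5]@X,F[6]@Z]).T","F[4]@X,F[5]@X,F[6]@Z,F[0]@[0,1,0],F[2]@[0,1,0],F[4]@[0,1,0],F[1]@X]).T").replace("np.eye(9)","np.eye(13)").replace(".07,.25])",".07,.25,0,0,0,0])").replace("lam=0.004","lam=0.002")
s=s.replace("print(np.linalg.svd","[print(np.degrees(R.from_matrix(frames(q)[6].T@quat(o)).as_rotvec()).round(2)) for q,_,o in D if o];print(np.linalg.svd")
open('fit.py','w').write(s)
E
python3 fit.py
```

```text
[ 0.16  0.09 90.  ]
[ 0. -0. 90.]
[ 0. -0. 90.]
[ 0. -0. 90.]
[ 0. -0. 90.]
[ 0. -0. 90.]
[5.854 5.464 4.493 1.641 1.237 1.019 0.806 0.636 0.38  0.313 0.274 0.18
 0.137]
['d1', 'a1', 'd3', 'a3', 'a4', 'd5', 'a5', 'a6', 'd7']
[ 3.466e-01  5.000e-04  5.627e-01  2.800e-03  1.000e-03  3.431e-01
 -6.000e-04  1.400e-03  3.327e-01 -1.910e-02 -2.690e-02 -4.000e-04
 -1.000e-04]
[[ 0.      0.0001  0.0001]
 [ 0.0002 -0.0001 -0.0001]
 [-0.      0.0002  0.0001]
 [-0.0002 -0.0002  0.0001]
 [-0.     -0.     -0.0001]
 [ 0.0001  0.0001 -0.0001]
 [-0.0002 -0.0001 -0.0001]]
```

```bash
cat > ik.py <<'E'
from fit import *
from scipy.optimize import least_squares
LO=np.array([-3.01,-.46,-1.47,.13,-1,.04,-2.66]);HI=np.array([3.01,2.08,1.51,2.56,4.14,2.09,2.66])
Aa=np.radians(68.2); DD=np.array([np.cos(Aa),np.sin(Aa),0]); NN=np.array([-DD[1],DD[0],0])
def fk(q): return cols(q)@x, frames(q)[6]@Rz(np.pi/2)
def elbow(q):
    c=cols(q); xx=x.copy(); xx[[4,5,6,7,8,11]]=0; e=c@xx
    xx=x.copy(); xx[[7,8]]=0; return e, c@xx
def pose(s,lat,z,lean,flip=0,yaw=0):
    l=np.radians(lean); zz=DD*np.sin(l)-np.array([0,0,np.cos(l)]); y=-NN; X=np.cross(y,zz); M=np.c_[X,y,zz]
    M=Rz(np.radians(yaw))@M
    if flip: M=M@Rz(np.pi)
    return DD*s+NN*lat+np.array([0,0,z]), M
def res(q,P,M):
    p,m=fk(q); return np.r_[(p-P)*5,R.from_matrix(m.T@M).as_rotvec()]
def solve(P,M,q0,reg=1e-3):
    r=least_squares(lambda q:np.r_[res(q,P,M),reg*(q-q0)],np.clip(q0,LO+1e-3,HI-1e-3),bounds=(LO,HI)); return r.x,np.linalg.norm(res(r.x,P,M))
E
python3 - <<'E'
from ik import *
rng=np.random.default_rng(0)
for s,z,lean in [(.13,.02,42),(.27,.03,42)]:
  for flip in (0,1):
    sol=[]
    for k in range(60):
        q,e=solve(*pose(s,-.428,z,lean,flip),rng.uniform(LO,HI),1e-5)
        if e<2e-3 : sol.append(q)
    sol=np.array(sol); print(s,flip,len(sol))
    if len(sol):
        sol=sol[np.argsort(sol[:,2])]
        for q in sol[::max(1,len(sol)//12)]: print(q.round(2), 'margin %.2f'%min((q-LO).min(),(HI-q).min()),'elbow',elbow(q)[0].round(2))
E
```

```text
0.13 0 13
[ 1.16  1.46 -1.23  2.21  1.5   0.51 -1.3 ] margin 0.24 elbow [ 0.2  -0.53  0.38]
[ 1.1   1.37 -1.08  2.21  1.49  0.34 -1.3 ] margin 0.30 elbow [ 0.23 -0.51  0.44]
[ 1.09  1.35 -1.05  2.21  1.49  0.29 -1.3 ] margin 0.25 elbow [ 0.23 -0.5   0.45]
[ 1.05  1.3  -0.96  2.21  1.49  0.2  -1.3 ] margin 0.16 elbow [ 0.25 -0.49  0.47]
[ 1.04  1.29 -0.94  2.21  1.49  0.18 -1.3 ] margin 0.14 elbow [ 0.25 -0.49  0.48]
[ 1.04  1.29 -0.94  2.21  1.49  0.17 -1.3 ] margin 0.13 elbow [ 0.25 -0.49  0.48]
[ 1.03  1.28 -0.93  2.21  1.49  0.16 -1.3 ] margin 0.12 elbow [ 0.25 -0.49  0.48]
[ 1.01  1.26 -0.89  2.21  1.5   0.12 -1.31] margin 0.08 elbow [ 0.26 -0.48  0.5 ]
[ 0.98  1.23 -0.82  2.21  1.52  0.04 -1.34] margin 0.00 elbow [ 0.27 -0.47  0.51]
[ 0.98  1.23 -0.82  2.21  1.52  0.04 -1.34] margin 0.00 elbow [ 0.27 -0.47  0.51]
[ 0.98  1.23 -0.82  2.21  1.52  0.04 -1.34] margin 0.00 elbow [ 0.27 -0.47  0.51]
[ 0.98  1.23 -0.82  2.21  1.52  0.04 -1.34] margin 0.00 elbow [ 0.27 -0.47  0.51]
[ 0.98  1.23 -0.82  2.21  1.52  0.04 -1.34] margin 0.00 elbow [ 0.27 -0.47  0.51]
0.13 1 21
[ 1.22  1.64 -
[... 3651 characters left out ...]
 0.98] margin 0.33 elbow [ 0.37 -0.41  0.44]
[ 0.74  1.3  -1.    2.24  2.36  0.3   0.73] margin 0.26 elbow [ 0.38 -0.39  0.48]
[ 0.72  1.27 -0.95  2.24  2.51  0.27  0.58] margin 0.23 elbow [ 0.39 -0.38  0.49]
[ 0.7   1.25 -0.91  2.24  2.66  0.25  0.42] margin 0.21 elbow [ 0.39 -0.37  0.5 ]
[ 0.51  1.13 -0.57  2.25  3.87  0.34 -0.82] margin 0.27 elbow [ 0.43 -0.29  0.57]
[ 0.38  1.08 -0.34  2.25  4.14  0.51 -1.11] margin 0.00 elbow [ 0.45 -0.23  0.6 ]
[ 0.38  1.08 -0.34  2.25  4.14  0.51 -1.11] margin 0.00 elbow [ 0.45 -0.23  0.6 ]
[ 0.38  1.08 -0.34  2.25  4.14  0.51 -1.11] margin 0.00 elbow [ 0.45 -0.23  0.6 ]
[ 0.38  1.08 -0.34  2.25  4.14  0.51 -1.11] margin 0.00 elbow [ 0.45 -0.23  0.6 ]
```

```bash
cat > sim.py <<'E'
from ik import *
def jac(q):
    p0,m0=fk(q); Jm=np.zeros((6,7)); h=1e-6
    for i in range(7):
        d=q.copy(); d[i]+=h; p,m=fk(d)
        Jm[:3,i]=(p-p0)/h; Jm[3:,i]=R.from_matrix(m@m0.T).as_rotvec()/h
    return Jm,p0,m0
def step(q,P,M,damp=0.02,it=6,w=1.0):
    q=q.copy()
    for k in range(it):
        act=np.ones(7,bool)
        for _ in range(4):
            Jm,p,m=jac(q); e=np.r_[P-p,R.from_matrix(M@m.T).as_rotvec()]
            Jm[:3]*=w;e[:3]*=w
            Ja=Jm[:,act]; dq=np.zeros(7); dq[act]=Ja.T@np.linalg.solve(Ja@Ja.T+damp**2*np.eye(6),e)
            n=q+dq; bad=act&((n<LO)|(n>HI))
            if not bad.any(): break
            act&=~bad
        q=np.clip(q+dq,LO,HI)
    return q
def run(q,rows,P=None,M=None,**k):
    if P is None: P,M=fk(q)
    for sh,tu in rows:
        P=P+M@(np.array(sh,float)/1e3); M=M@R.from_rotvec(np.radians(tu)).as_matrix()
        q=step(q,P,M,**k)
    return q,P,M
E
python3 - <<'E'
from sim import *
L=[np.array(json.loads(l)[0]) for l in open('log.txt')]
seqs=[[((-20,0,-20),(0,0,0)),((-20,0,-25),(0,0,0)),((-10,0,-30),(0,0,0)),((0,0,-35),(0,0,0)),((0,0,-35),(0,0,0))],
[((0,0,-20),(0,-6,0))]*4+[((0,0,0),(0,-6,0)),((0,0,0),(0,-4,0))],[((0,0,0),(0,-7,0))]*4,[((0,0,0),(6.75,0,0))]*4]
for damp in (.001,.05,.15):
  for w in (1,5):
    print(damp,w)
    for i,s in enumerate(seqs):
        q,_,_=run(L[i],s,damp=damp,w=w); print('  sim',q.round(2),'act',L[i+1].round(2))
E
```

```text
0.001 1
  sim [ 0.83  0.83 -0.28  2.1  -0.77  0.55  0.98] act [ 0.83  0.82 -0.27  2.1  -0.77  0.55  0.98]
  sim [ 0.13  0.56  0.33  2.13 -0.36  0.52  0.36] act [ 0.12  0.57  0.32  2.13 -0.36  0.52  0.36]
  sim [-0.47  0.79  0.79  2.14 -0.12  0.51 -0.05] act [-0.45  0.78  0.77  2.14 -0.13  0.5  -0.04]
  sim [-0.25  0.95  0.7   1.73 -0.15  1.16  0.  ] act [-0.23  0.95  0.7   1.72 -0.15  1.17  0.01]
0.001 5
  sim [ 0.83  0.83 -0.28  2.1  -0.77  0.55  0.98] act [ 0.83  0.82 -0.27  2.1  -0.77  0.55  0.98]
  sim [ 0.13  0.56  0.33  2.13 -0.36  0.52  0.36] act [ 0.12  0.57  0.32  2.13 -0.36  0.52  0.36]
  sim [-0.47  0.79  0.79  2.14 -0.12  0.51 -0.05] act [-0.45  0.78  0.77  2.14 -0.13  0.5  -0.04]
  sim [-0.25  0.95  0.7   1.73 -0.15  1.16  0.  ] act [-0.23  0.95  0.7   1.72 -0.15  1.17  0.01]
0.05 1
  sim [ 0.83  0.83 -0.28  2.1  -0.77  0.55  0.97] act [ 0.83  0.82 -0.27  2.1  -0.77  0.55  0.98]
  sim [ 0.13  0.56  0.33  2.13 -0.36  0.52  0.36] act [ 0.12  0.57  0.32  2.13 -0.36  0.52  0.36]
  sim [-0.47  0.79  0.79  2.14 -0.12  0.51 -0.05] act [-0.45  0.78  0.77  2.14 -0.13  0.5  -0.04]
[... 595 characters left out ...]
  0.98]
  sim [ 0.13  0.56  0.33  2.13 -0.36  0.52  0.37] act [ 0.12  0.57  0.32  2.13 -0.36  0.52  0.36]
  sim [-0.47  0.79  0.8   2.14 -0.13  0.51 -0.04] act [-0.45  0.78  0.77  2.14 -0.13  0.5  -0.04]
  sim [-0.25  0.95  0.7   1.73 -0.15  1.16  0.  ] act [-0.23  0.95  0.7   1.72 -0.15  1.17  0.01]
0.15 5
  sim [ 0.83  0.83 -0.29  2.1  -0.76  0.55  0.97] act [ 0.83  0.82 -0.27  2.1  -0.77  0.55  0.98]
  sim [ 0.13  0.56  0.33  2.13 -0.36  0.52  0.36] act [ 0.12  0.57  0.32  2.13 -0.36  0.52  0.36]
  sim [-0.47  0.79  0.79  2.14 -0.12  0.51 -0.05] act [-0.45  0.78  0.77  2.14 -0.13  0.5  -0.04]
  sim [-0.25  0.95  0.7   1.73 -0.15  1.16  0.  ] act [-0.23  0.95  0.7   1.72 -0.15  1.17  0.01]
```

```bash
cat > path.py <<'E'
from sim import *
def goto(q,P,M,P2,M2,it=2,rot=7,lin=.03):
    rv=R.from_matrix(M.T@M2).as_rotvec(); n=int(max(np.degrees(np.linalg.norm(rv))/rot,np.linalg.norm(P2-P)/lin,1))+1
    P0,M0=P,M
    for k in range(1,n+1):
        P=P0+(P2-P0)*k/n; M=M0@R.from_rotvec(rv*k/n).as_matrix(); q=step(q,P,M,it=it)
    return q,P,M
def push(q,P,M,flip,lean,verbose=0):
    worst=0;mm=9
    for s,z in [(.10,.06),(.10,.025),(.13,.022),(.16,.022),(.19,.024),(.22,.03),(.25,.03),(.285,.03)]:
        q,P,M=goto(q,P,M,*pose(s,-.428,z,lean,flip),rot=5,lin=.015)
        e=np.linalg.norm(res(q,P,M)); worst=max(worst,e); mm=min(mm,(q-LO).min(),(HI-q).min())
        if verbose: print(s,q.round(2),'err %.4f'%e)
    return worst,mm,q
E
python3 - <<'E'
from path import *
q0=np.array(json.loads(open('log.txt').readlines()[-1])[0])
for l1 in (0,20,30,42):
  for sg in (1,-1):
    q,P,M=goto(q0,*fk(q0),*pose(-.04,-.43,.25,l1))
    qa=q
    M2=M
    for k in range(3):
        q,P,M=goto(q,P,M,P,M@Rz(sg*np.pi/3))
    print(l1,sg,qa.round(2),q.round(2),'err %.3f'%np.linalg.norm(res(q,P,M)))
    if np.linalg.norm(res(q,P,M))<.01:
        print('   ',push(q,P,M,1,42))
E
```

```text
0 1 [ 0.03  0.46  0.5   2.11 -0.36  0.65  0.4 ] [-0.33  0.87  1.44  2.13 -1.    1.13 -1.91] err 0.000
    (np.float64(0.2835145955681934), np.float64(0.0024893084159382656), array([ 0.65722437,  1.14549504, -0.78219683,  2.0732621 , -0.99161817,
        0.04248931, -2.23534842]))
0 -1 [ 0.03  0.46  0.5   2.11 -0.36  0.65  0.4 ] [ 0.84  0.48 -0.7   2.08  0.46  0.74  2.61] err 0.000
    (np.float64(0.06642765856296994), np.float64(0.00046649823326827544), array([ 0.80959317,  1.46798217, -1.27352724,  2.22616754,  1.95285158,
        0.57067617,  1.16306844]))
20 1 [ 0.45  0.49  0.27  2.07 -0.65  0.82  0.81] [ 0.01  0.74  1.11  2.09 -1.    1.23 -1.82] err 0.000
    (np.float64(0.2835149172762886), np.float64(0.0024119396901631646), array([ 0.65727546,  1.14553275, -0.78229877,  2.07325736, -0.99010641,
        0.04241194, -2.23684824]))
20 -1 [ 0.45  0.49  0.27  2.07 -0.65  0.82  0.81] [ 1.34  0.75 -1.25  2.03  0.49  0.83  2.65] err 0.000
    (np.float64(0.06599141644726532), np.float64(0.0007729108938306431), array([ 0.81495447,  1.48087643, -1.29191077,  2.22588678,  1.93789983,
    
[... 281 characters left out ...]
     0.04255587, -2.23406414]))
30 -1 [ 0.61  0.55  0.2   2.04 -0.75  0.94  0.97] [ 1.47  0.92 -1.41  2.    0.51  0.88  2.66] err 0.000
    (np.float64(0.05709496046592268), np.float64(0.006843824845300578), array([ 0.81524448,  1.4815944 , -1.29292766,  2.22587161,  1.93710419,
        0.59223516,  1.18205999]))
42 1 [ 0.76  0.64  0.13  2.   -0.82  1.09  1.11] [ 0.42  0.76  0.72  2.02 -1.    1.39 -1.74] err 0.000
    (np.float64(0.2835138707208023), np.float64(0.0004235078064189768), array([ 0.65710752,  1.1454088 , -0.78196379,  2.07327293, -0.99505341,
        0.04266655, -2.23194053]))
42 -1 [ 0.76  0.64  0.13  2.   -0.82  1.09  1.11] [ 1.51  1.11 -1.47  2.02  0.53  0.83  2.65] err 0.168
```

Run:
```python
from path import *
q0=np.array(json.loads(open('log.txt').readlines()[-1])[0])
for l1,s0,z0 in ((0,-.04,.25),(0,.02,.25),(10,-.04,.25),(0,-.04,.18)):
    q,P,M=goto(q0,*fk(q0),*pose(s0,-.43,z0,l1))
    for k in range(3): q,P,M=goto(q,P,M,P,M@Rz(-np.pi/3))
    print(l1,s0,z0,q.round(2),elbow(q)[0].round(2))
    q,P,M=goto(q,P,M,*pose(0.03,-.43,.2,20,1)); print(q.round(2),'%.3f'%np.linalg.norm(res(q,P,M)))
    q,P,M=goto(q,P,M,*pose(0.05,-.43,.12,42,1)); print(q.round(2),'%.3f'%np.linalg.norm(res(q,P,M)))
    push(q,P,M,1,42,1)
```

```text
0 -0.04 0.25 [ 0.84  0.48 -0.7   2.08  0.46  0.74  2.61] [ 0.16 -0.23  0.84]
[ 1.05  0.7  -0.96  2.14  0.42  0.53  2.64] 0.000
[ 1.29  1.15 -1.15  2.15  0.64  0.44  2.65] 0.000
0.1 [ 1.1   1.19 -0.93  2.2   0.75  0.18  2.56] err 0.0000
0.1 [ 1.06  1.23 -0.85  2.19  0.79  0.11  2.58] err 0.0000
0.13 [ 0.98  1.22 -0.82  2.2   0.96  0.04  2.36] err 0.0214
0.16 [ 0.93  1.22 -0.83  2.2   1.54  0.04  1.74] err 0.0611
0.19 [ 0.98  1.38 -1.12  2.24  1.81  0.37  1.43] err 0.0000
0.22 [ 0.93  1.41 -1.18  2.24  1.86  0.44  1.33] err 0.0000
0.25 [ 0.88  1.44 -1.23  2.24  1.91  0.51  1.25] err 0.0000
0.285 [ 0.81  1.47 -1.28  2.23  1.95  0.58  1.17] err 0.0000
0 0.02 0.25 [ 0.53  0.44 -0.44  2.09  0.29  0.67  2.66] [ 0.2  -0.16  0.85]
[ 1.05  0.7  -0.96  2.14  0.42  0.53  2.64] 0.000
[ 1.29  1.15 -1.15  2.15  0.64  0.44  2.65] 0.000
0.1 [ 1.1   1.19 -0.93  2.2   0.75  0.18  2.56] err 0.0000
0.1 [ 1.06  1.23 -0.85  2.19  0.79  0.11  2.58] err 0.0000
0.13 [ 0.98  1.22 -0.82  2.2   0.96  0.04  2.36] err 0.0214
0.16 [ 0.93  1.22 -0.83  2.2   1.54  0.04  1.74] err 0.0611
0.19 [ 0.98  1.38 -1.12  2.24 
[... 823 characters left out ...]
47 -1.27  2.23  1.96  0.57  1.16] err 0.0000
0 -0.04 0.18 [ 0.73  0.58 -0.55  2.17  0.6   0.54  2.48] [ 0.22 -0.25  0.81]
[ 1.05  0.7  -0.96  2.14  0.42  0.54  2.64] 0.000
[ 1.29  1.15 -1.15  2.15  0.64  0.45  2.65] 0.000
0.1 [ 1.1   1.19 -0.93  2.2   0.75  0.18  2.56] err 0.0000
0.1 [ 1.06  1.23 -0.85  2.19  0.79  0.11  2.57] err 0.0000
0.13 [ 0.98  1.22 -0.82  2.2   0.96  0.04  2.36] err 0.0214
0.16 [ 0.93  1.22 -0.83  2.2   1.55  0.04  1.73] err 0.0608
0.19 [ 0.98  1.38 -1.12  2.24  1.8   0.37  1.44] err 0.0000
0.22 [ 0.93  1.41 -1.19  2.24  1.86  0.45  1.33] err 0.0000
0.25 [ 0.88  1.44 -1.24  2.24  1.9   0.51  1.25] err 0.0000
0.285 [ 0.81  1.47 -1.28  2.23  1.95  0.58  1.17] err 0.0000
```

Run:
```python
from path import *
q0=np.array(json.loads(open('log.txt').readlines()[-1])[0])
for via in ([(.10,.12,55),(.12,.10,42)],[(.10,.12,60),(.12,.06,42)],[(.0,.12,60),(.12,.06,42)],[(.05,.12,42),(.13,.08,60),(.13,.06,42)],[(.05,.12,42),(.13,.08,70),(.13,.06,42)]):
    q,P,M=goto(q0,*fk(q0),*pose(-.04,-.43,.25,0))
    for k in range(3): q,P,M=goto(q,P,M,P,M@Rz(-np.pi/3))
    print(via)
    for s,z,l in via:
        q,P,M=goto(q,P,M,*pose(s,-.43,z,l,1)); print('  ',q.round(2),'%.3f'%np.linalg.norm(res(q,P,M)))
    print(push(q,P,M,1,42,0))
    print(push(q,P,M,1,44,0))
```

```text
[(0.1, 0.12, 55), (0.12, 0.1, 42)]
   [ 1.33  1.36 -1.26  2.15  0.67  0.43  2.66] 0.000
   [ 1.09  1.13 -1.02  2.22  0.75  0.21  2.46] 0.000
(np.float64(0.06324752697903009), np.float64(0.0022624744420768617), array([ 0.80716223,  1.46235729, -1.26543312,  2.22629507,  1.95979072,
        0.56176799,  1.15478691]))
(np.float64(0.052019856338044956), np.float64(0.0035240005380359), array([ 0.83482792,  1.4984918 , -1.28593937,  2.2254307 ,  1.95914286,
        0.56047292,  1.19098768]))
[(0.1, 0.12, 60), (0.12, 0.06, 42)]
   [ 1.38  1.48 -1.34  2.12  0.71  0.51  2.66] 0.000
   [ 1.05  1.19 -0.93  2.21  0.91  0.15  2.37] 0.001
(np.float64(0.0800834797827875), np.float64(0.009936646842012654), array([ 0.8079274 ,  1.46411368, -1.26796556,  2.22625491,  1.95759537,
        0.56454947,  1.15740156]))
(np.float64(0.05068250861124561), np.float64(0.003833368238209775), array([ 0.83709684,  1.50407494, -1.29381593,  2.22531171,  1.95231624,
        0.56924932,  1.19913345]))
[(0.0, 0.12, 60), (0.12, 0.06, 42)]
   [ 1.53  1.56 -1.41  2.1   0.76  0.68  2.66] 0.229
   [ 1.11  1.25 -1.06  2.21  
[... 801 characters left out ...]
float64(0.00059696671303857), array([ 0.8427143 ,  1.51849652, -1.31397813,  2.22501756,  1.93580959,
        0.59192859,  1.21904418]))
[(0.05, 0.12, 42), (0.13, 0.08, 70), (0.13, 0.06, 42)]
   [ 1.29  1.15 -1.14  2.15  0.63  0.44  2.66] 0.000
   [ 1.42  1.77 -1.41  2.07  0.84  0.59  2.66] 0.000
   [ 1.05  1.21 -0.99  2.22  1.17  0.19  2.09] 0.002
(np.float64(0.009232822461015689), np.float64(0.011725973487864173), array([ 0.80953157,  1.46783801, -1.27332037,  2.22617077,  1.95302614,
        0.57044784,  1.16285949]))
(np.float64(0.03671546872608774), np.float64(0.06645741379933806), array([ 0.83486123,  1.49857283, -1.28605399,  2.22542896,  1.95904193,
        0.56060028,  1.19110776]))
```

Run:
```python
from path import *
q0=np.array(json.loads(open('log.txt').readlines()[-1])[0])
for via in ([(.05,.12,42),(.20,.12,42),(.13,.12,42),(.13,.05,42)],[(.05,.12,42),(.20,.12,36),(.20,.12,42),(.13,.12,42),(.13,.05,42)],[(.05,.15,42),(.18,.15,30),(.18,.15,44),(.13,.12,44),(.13,.05,42)],[(.05,.15,30),(.15,.15,20),(.18,.15,42),(.13,.12,44),(.13,.05,42)],[(.05,.12,42),(.22,.12,42),(.22,.12,50),(.13,.12,50),(.13,.05,42)]):
    q,P,M=goto(q0,*fk(q0),*pose(-.04,-.43,.25,0))
    for k in range(3): q,P,M=goto(q,P,M,P,M@Rz(-np.pi/3))
    print(via)
    for s,z,l in via:
        q,P,M=goto(q,P,M,*pose(s,-.43,z,l,1)); print('  ',q.round(2),'%.3f'%np.linalg.norm(res(q,P,M)))
    print(push(q,P,M,1,42,0)[:2], push(q,P,M,1,44,0)[:2])
```

```text
[(0.05, 0.12, 42), (0.2, 0.12, 42), (0.13, 0.12, 42), (0.13, 0.05, 42)]
   [ 1.29  1.15 -1.14  2.15  0.63  0.44  2.66] 0.000
   [ 0.89  1.05 -0.98  2.23  0.91  0.09  2.14] 0.029
   [ 1.11  1.13 -1.13  2.22  0.91  0.29  2.26] 0.000
   [ 1.01  1.19 -0.9   2.22  1.05  0.1   2.23] 0.000
(np.float64(0.015495465232508934), np.float64(0.02644093534417797)) (np.float64(0.03858300313590131), np.float64(0.018624936403982766))
[(0.05, 0.12, 42), (0.2, 0.12, 36), (0.2, 0.12, 42), (0.13, 0.12, 42), (0.13, 0.05, 42)]
   [ 1.29  1.15 -1.14  2.15  0.63  0.44  2.66] 0.000
   [ 0.76  0.94 -0.85  2.25  0.75  0.05  2.23] 0.002
   [ 0.87  1.03 -0.94  2.25  0.84  0.05  2.22] 0.005
   [ 1.1   1.12 -1.1   2.22  0.85  0.26  2.32] 0.000
   [ 1.    1.19 -0.88  2.22  0.97  0.09  2.31] 0.000
(np.float64(0.09246658813339663), np.float64(0.01485681736631106)) (np.float64(0.0468020960574199), np.float64(0.008327488527092981))
[(0.05, 0.15, 42), (0.18, 0.15, 30), (0.18, 0.15, 44), (0.13, 0.12, 44), (0.13, 0.05, 42)]
   [ 1.31  1.12 -1.21  2.14  0.58  0.5   2.65] 0.000
   [ 0.77  0.84 -0.89  2.23  0.61  0.19  2.29] 0
[... 586 characters left out ...]
 0.21  2.62] 0.000
   [ 0.99  1.17 -0.84  2.22  0.64  0.06  2.64] 0.000
(np.float64(0.06619677132405179), np.float64(0.0010888405263740353)) (np.float64(0.04216246041823943), np.float64(0.004963627000190485))
[(0.05, 0.12, 42), (0.22, 0.12, 42), (0.22, 0.12, 50), (0.13, 0.12, 50), (0.13, 0.05, 42)]
   [ 1.29  1.15 -1.14  2.15  0.63  0.44  2.66] 0.000
   [ 0.83  1.03 -0.94  2.23  0.82  0.05  2.2 ] 0.043
   [ 0.95  1.17 -1.04  2.24  1.2   0.05  1.93] 0.019
   [ 1.25  1.36 -1.33  2.19  1.03  0.45  2.21] 0.000
   [ 1.09  1.28 -1.06  2.21  1.32  0.27  1.96] 0.001
(np.float64(0.0012037255928082787), np.float64(0.1817316835196512)) (np.float64(0.001069190158454451), np.float64(0.17262264941964744))
```

```bash
cat > to.py <<'E'
import sys
from h import *
from ik import pose,fk
def to(s,lat,z,lean,flip):
    st=state(); q=st['ee_rot']; r=R.from_quat([q[1],q[2],q[3],q[0]]); M=r.as_matrix(); T,M2=pose(s,lat,z,lean,flip)
    print('shift',(M.T@(T-np.array(st['tool_pos']))*1e3).round(1),'turn',np.degrees(R.from_matrix(M.T@M2).as_rotvec()).round(1))
J(); rep(); to(*[float(a) for a in sys.argv[1:]])
E
python3 to.py -.04 -.43 .25 0 0
python3 - <<'E'
from h import *
p=snapshot('top'); cv2.imwrite('pics/top8.png',cv2.resize(p['img'][140:340,200:460],None,fx=3,fy=3,interpolation=2))
E
```

```text
J [-0.228, 0.947, 0.698, 1.725, -0.149, 1.166, 0.01]
t 12.50 pos [ 0.4049 -0.1906  0.1852] s,lat,z mm [ -26.6 -446.7  185.2] F [-1.1 -1.  -0.7] op 0.50
lean -26.8 x [ 0.312  0.842 -0.44 ] y [ 0.747 -0.503 -0.434]
shift [-40.1 -40.3 -37.8] turn [-28.   25.9  -5.2]
```

View pics/top8.png

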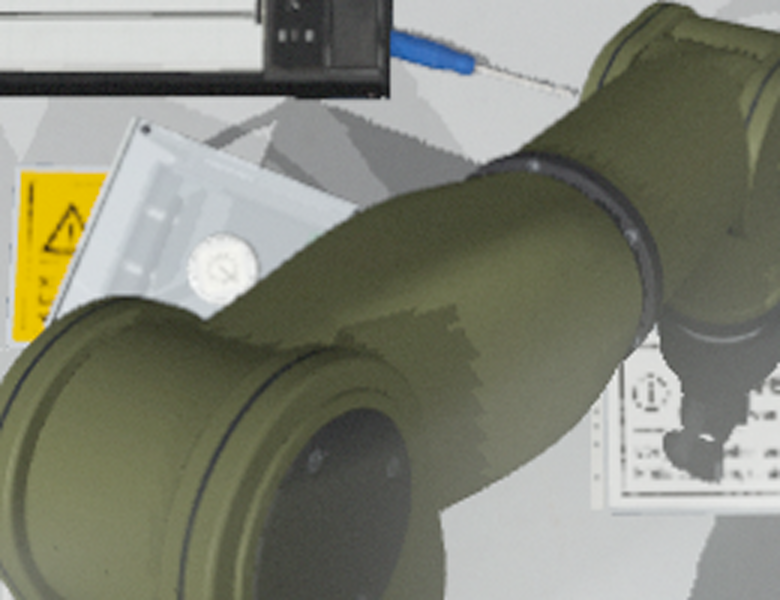

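The arm blocks the top view. I fitted the arm's kinematics from the readings so far; turning the tool half a turn in free air moves it to a posture with joint margin for the whole push.

```bash
python3 -m creep '[[[-20,-20,-19],[0,0,0],0.5],[[-20,-20,-19],[-4.7,4.3,-0.9],0.5],[[0,0,0],[-4.7,4.3,-0.9],0.5],[[0,0,0],[-4.7,4.3,-0.9],0.5],[[0,0,0],[-4.7,4.3,-0.9],0.5],[[0,0,0],[-4.7,4.3,-0.9],0.5],[[0,0,0],[-4.7,4.3,-0.9],0.5],[[0,0,0],[0,0,0],0.5]]'
python3 to.py -.04 -.43 .25 0 0
for i in 1 2 3; do :; done
python3 -m creep '[[[0,0,0],[0,0,-7],0.5],[[0,0,0],[0,0,-7],0.5],[[0,0,0],[0,0,-7],0.5],[[0,0,0],[0,0,-7],0.5],[[0,0,0],[0,0,-7],0.5],[[0,0,0],[0,0,-7],0.5],[[0,0,0],[0,0,-7],0.5],[[0,0,0],[0,0,-7],0.5]]'
python3 -m creep '[[[0,0,0],[0,0,-7],0.5],[[0,0,0],[0,0,-7],0.5],[[0,0,0],[0,0,-7],0.5],[[0,0,0],[0,0,-7],0.5],[[0,0,0],[0,0,-7],0.5],[[0,0,0],[0,0,-7],0.5],[[0,0,0],[0,0,-7],0.5],[[0,0,0],[0,0,-7],0.5]]'
python3 -m creep '[[[0,0,0],[0,0,-7],0.5],[[0,0,0],[0,0,-7],0.5],[[0,0,0],[0,0,-7],0.5],[[0,0,0],[0,0,-7],0.5],[[0,0,0],[0,0,-7],0.5],[[0,0,0],[0,0,-7],0.5],[[0,0,0],[0,0,-7],0.5],[[0,0,0],[0,0,-7],0.5]]'
python3 to.py -.04 -.43 .25 0 1
```

```text
t: 13.22
tool_pos: [0.3764, -0.1954, 0.2541]
ee_rot: [0.004, 0.828, 0.56, 0.003]
contact_force: [-0.8, 0.1, -0.1]
opening: 0.505
J [0.018, 0.44, 0.522, 2.137, -0.366, 0.64, 0.413]
t 13.22 pos [ 0.3764 -0.1954  0.2541] s,lat,z mm [ -41.6 -422.1  254.1] F [-0.2  0.8 -0.1] op 0.50
lean 0.0 x [0.372 0.928 0.   ] y [ 0.928 -0.372  0.009]
shift [1.6 7.9 4.2] turn [ 0.5 -0.  -0. ]
t: 13.88
tool_pos: [0.382, -0.1933, 0.2528]
ee_rot: [0.003, 0.461, 0.887, -0.002]
contact_force: [0.8, -0.4, 0.1]
opening: 0.504
t: 14.55
tool_pos: [0.3819, -0.1933, 0.2528]
ee_rot: [0.002, -0.01, 1.0, -0.003]
contact_force: [0.3, -0.6, -0.5]
opening: 0.494
t: 15.22
tool_pos: [0.382, -0.1933, 0.2528]
ee_rot: [0.0, -0.478, 0.878, -0.004]
contact_force: [0.3, 0.5, -0.2]
opening: 0.498
J [0.631, 0.42, -0.392, 2.098, 0.265, 0.663, 2.627]
t 15.22 pos [ 0.382  -0.1933  0.2528] s,lat,z mm [ -37.7 -426.4  252.8] F [ 0.6 -0.1 -0.2] op 0.50
lean -0.3 x [-0.543 -0.84   0.003] y [-0.84   0.543 -0.007]
shift [ 1.6 -3.9  2.9] turn [ -0.4  -0.2 -11.1]
```

```bash
python3 -m creep '[[[0,0,0],[0,0,-6],0.5],[[0,0,0],[0,0,-5],0.5],[[0,0,0],[0,0,0],0.5]]'
python3 to.py .05 -.43 .12 42 1
```

```text
t: 15.47
tool_pos: [0.3821, -0.1932, 0.2527]
ee_rot: [0.001, -0.559, 0.829, -0.003]
contact_force: [0.2, -0.8, -0.4]
opening: 0.501
J [0.795, 0.456, -0.638, 2.09, 0.418, 0.714, 2.642]
t 15.47 pos [ 0.3821 -0.1932  0.2527] s,lat,z mm [ -37.5 -426.6  252.7] F [-0.6 -0.5 -0.4] op 0.50
lean -0.2 x [-0.376 -0.927  0.003] y [-0.927  0.376 -0.007]
shift [-87.9  -2.1 132.5] turn [ -0.5 -42.2  -0.1]
```

Run:
```python
from path import *
q=np.array(json.loads(open('log.txt').readlines()[-1])[0])
q,P,M=run(q,[((-11,0,16.5),(0,0,0))]*8); print(q.round(2),np.linalg.norm(res(q,P,M)).round(3))
q,P,M=run(q,[((0,0,0),(0,-7,0))]*6,P,M); print(q.round(2),np.linalg.norm(res(q,P,M)).round(3), elbow(q)[0])
for s,z,l in [(.22,.12,42),(.22,.12,50),(.13,.12,50),(.13,.05,42)]:
    q,P,M=goto(q,P,M,*pose(s,-.43,z,l,1)); print('  ',q.round(2),'%.3f'%np.linalg.norm(res(q,P,M)))
print(push(q,P,M,1,42,0)[:2], push(q,P,M,1,44,0)[:2])
```

```text
[ 0.36  0.68 -0.33  2.24  0.71  0.32  2.17] 0.0
[ 1.3   1.16 -1.17  2.16  0.7   0.45  2.59] 0.0 [ 0.11536777 -0.51470652  0.54654152]
   [ 0.83  1.03 -0.94  2.23  0.91  0.05  2.12] 0.039
   [ 0.95  1.17 -1.04  2.24  1.25  0.05  1.87] 0.017
   [ 1.25  1.36 -1.35  2.2   1.05  0.46  2.19] 0.000
   [ 1.1   1.29 -1.08  2.22  1.34  0.3   1.94] 0.001
(np.float64(0.0007829186324946789), np.float64(0.1741044274710679)) (np.float64(0.0007031754083882699), np.float64(0.1655355076390812))
```

```bash
python3 -m creep '[[[-11,0,16.5],[0,0,0],0.5],[[-11,0,16.5],[0,0,0],0.5],[[-11,0,16.5],[0,0,0],0.5],[[-11,0,16.5],[0,0,0],0.5],[[-11,0,16.5],[0,0,0],0.5],[[-11,0,16.5],[0,0,0],0.5],[[-11,0,16.5],[0,0,0],0.5],[[-11,0,16.5],[0,0,0],0.5]]'
python3 -m creep '[[[0,0,0],[0,-7,0],0.5],[[0,0,0],[0,-7,0],0.5],[[0,0,0],[0,-7,0],0.5],[[0,0,0],[0,-7,0],0.5],[[0,0,0],[0,-7,0],0.5],[[0,0,0],[0,-7,0],0.5],[[0,0,0],[0,0,0],0.5]]'
python3 to.py .22 -.43 .12 42 1
python3 - <<'E'
from h import *
p=snapshot('wrist'); cv2.imwrite('pics/wrist9.png',p['img'])
p=snapshot('top'); cv2.imwrite('pics/top9.png',cv2.resize(p['img'][140:340,200:460],None,fx=3,fy=3,interpolation=2))
E
```

```text
t: 16.13
tool_pos: [0.4167, -0.1131, 0.1201]
ee_rot: [-0.0, -0.556, 0.831, -0.005]
contact_force: [1.1, 0.6, 0.5]
opening: 0.499
t: 16.72
tool_pos: [0.4107, -0.1167, 0.1107]
ee_rot: [0.274, -0.516, 0.789, 0.191]
contact_force: [-3.2, -1.0, -3.3]
opening: 0.502
J [1.253, 1.106, -1.076, 2.175, 0.636, 0.394, 2.624]
t 16.72 pos [ 0.4107 -0.1167  0.1107] s,lat,z mm [  44.1 -424.7  110.7] F [-2.1  2.6 -3.3] op 0.50
lean 39.1 x [-0.318 -0.709 -0.63 ] y [-0.918  0.395  0.019]
shift [-142.5   -0.6  103.6] turn [-0.1 -2.9 -1.8]
```

View pics/wrist9.png

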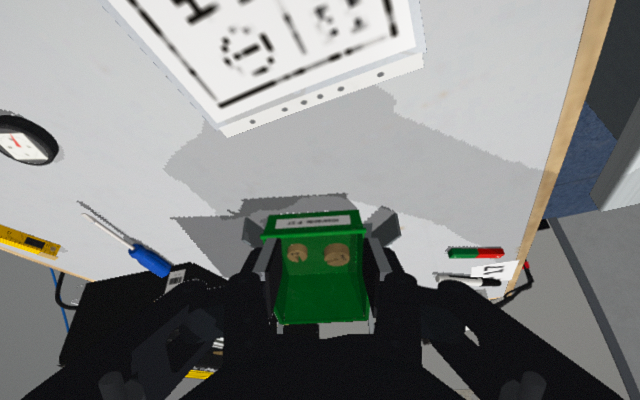

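View pics/top9.png

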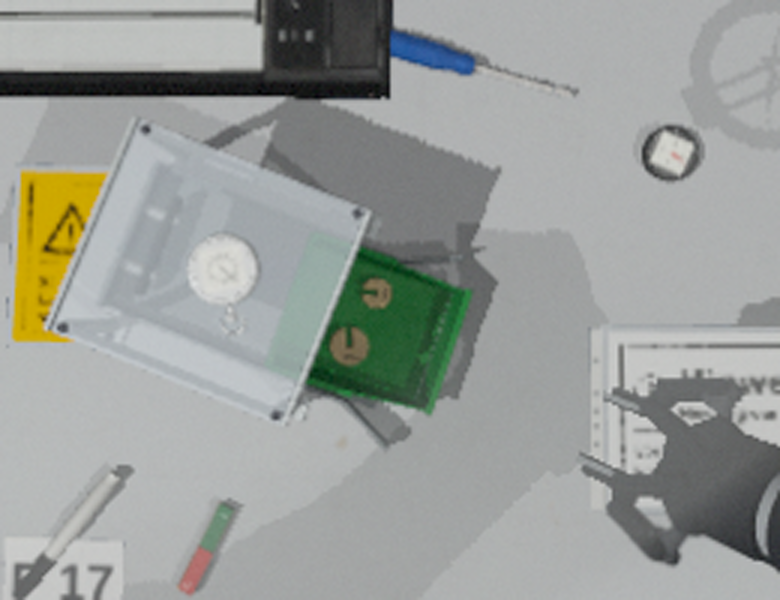

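```bash
python3 - <<'E'
from h import *
p=snapshot('top')
def c(x,y): return (200+(x+.5)/3-.5,140+(y+.5)/3-.5)
a=onz(p,c(472,290),.033);b=onz(p,c(433,413),.033);print(sl(a),sl(b)); print(np.degrees(np.arctan2((D@(a-b)),-(N@(a-b)))))
E
python3 -m creep '[[[-16,0,12],[0,-1.5,-0.9],0.5],[[-18,0,13],[0,-1.5,-0.9],0.5],[[-18,0,13],[0,0,0],0.5],[[-18,0,13],[0,0,0],0.5],[[-18,0,13],[0,0,0],0.5],[[-18,0,13],[0,0,0],0.5],[[-18,0,13],[0,0,0],0.5],[[-18,0,13],[0,0,0],0.5]]'
python3 to.py .22 -.43 .12 50 1
```

```text
[ 167.  -491.7   33. ] [ 159.9 -384.6   33. ]
3.8135060324475347
t: 17.53
tool_pos: [0.4754, 0.0416, 0.1358]
ee_rot: [0.292, -0.541, 0.765, 0.19]
contact_force: [-0.5, 0.5, 1.2]
opening: 0.499
J [0.823, 0.984, -0.938, 2.258, 0.922, 0.042, 2.11]
t 17.53 pos [0.4754 0.0416 0.1358] s,lat,z mm [ 215.2 -426.   135.8] F [0.2 0.6 1.2] op 0.50
lean 40.8 x [-0.243 -0.717 -0.653] y [-0.94   0.341 -0.025]
shift [ 6.8 -3.8 15.2] turn [ 0.3 -9.2  2.3]
```

```bash
python3 -m creep '[[[3,0,8],[0,-3,1],0.5],[[3,0,8],[0,-3,1],0.5],[[0,0,0],[0,-3.2,0.3],0.5],[[0,0,0],[0,0,0],0.5]]'
python3 to.py .13 -.43 .12 50 1
```

```text
t: 17.87
tool_pos: [0.4756, 0.0394, 0.1234]
ee_rot: [0.331, -0.517, 0.756, 0.226]
contact_force: [-0.0, -0.3, -0.9]
opening: 0.502
J [0.93, 1.128, -1.029, 2.252, 1.288, 0.064, 1.816]
t 17.87 pos [0.4756 0.0394 0.1234] s,lat,z mm [ 213.2 -427.   123.4] F [-0.3 -0.1 -0.9] op 0.50
lean 47.2 x [-0.246 -0.633 -0.734] y [-0.932  0.363 -0.001]
shift [ 59.   -2.3 -58.8] turn [ 0.3 -2.7  0.4]
```

```bash
python3 -m creep '[[[12,0,-12],[0,-2.5,0],0.5],[[14,0,-14],[0,0,0],0.5],[[16,-1,-16],[0,0,0],0.5],[[17,-1,-17],[0,0,0],0.5],[[0,0,0],[0,0,0],0.5]]'
python3 to.py .125 -.433 .05 42 1
```

```text
t: 18.28
tool_pos: [0.4473, -0.0417, 0.1166]
ee_rot: [0.347, -0.51, 0.751, 0.237]
contact_force: [0.4, -0.5, 0.3]
opening: 0.498
J [1.254, 1.372, -1.349, 2.188, 1.042, 0.48, 2.202]
t 18.28 pos [ 0.4473 -0.0417  0.1166] s,lat,z mm [ 127.4 -430.8  116.6] F [-0.3 -0.6  0.3] op 0.50
lean 49.7 x [-0.239 -0.601 -0.762] y [-0.93   0.368  0.001]
shift [52.4 -2.3 41.3] turn [0.2 7.7 0.1]
```

```bash
python3 -m creep '[[[13,0,10],[0,3,0],0.5],[[13,0,10],[0,3,0],0.5],[[13,0,10],[0,1.7,0],0.5],[[13,0,10],[0,0,0],0.5],[[0,0,0],[0,0,0],0.5]]'
python3 to.py .135 -.431 .022 42 1
```

```text
t: 18.7
tool_pos: [0.4444, -0.0459, 0.0513]
ee_rot: [0.295, -0.527, 0.771, 0.202]
contact_force: [-0.6, -0.2, 0.2]
opening: 0.497
J [1.131, 1.315, -1.13, 2.204, 1.284, 0.362, 2.012]
t 18.70 pos [ 0.4444 -0.0459  0.0513] s,lat,z mm [ 122.4 -429.7   51.3] F [-0.4  0.5  0.2] op 0.50
lean 41.9 x [-0.27  -0.694 -0.667] y [-0.932  0.362  0.   ]
shift [10.2 -1.4 30.2] turn [ 0.4 -0.1  0.4]
```

Run:
```python
from h import *
p=snapshot('wrist'); cv2.imwrite('pics/wrist10.png',p['img'])
```

```text
(no output)
```

View pics/wrist10.png

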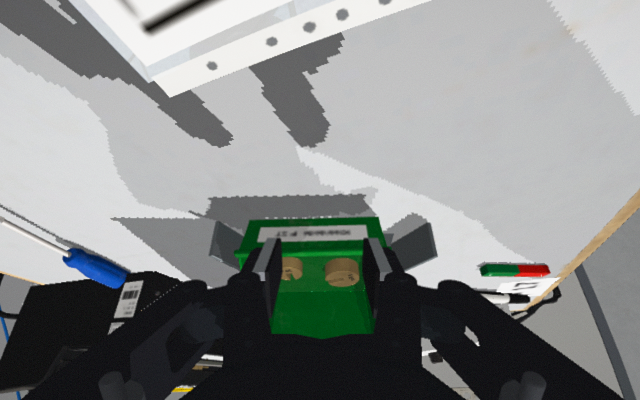

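```bash
python3 -m creep '[[[3.4,0,10],[0,0,0],0.5],[[3.4,0,10],[0,0,0],0.5],[[3.4,0,10],[0,0,0],0.5],[[-3.7,0,3.3],[0,0,0],0.5],[[-3.7,0,3.3],[0,0,0],0.5],[[-3.7,0,3.3],[0,0,0],0.5],[[-3.7,0,3.3],[0,0,0],0.5],[[0,0,0],[0,0,0],0.5]]'
python3 to.py .18 -.428 .022 42 1
python3 - <<'E'
from h import *
p=snapshot('wrist'); cv2.imwrite('pics/wrist11.png',p['img'])
E
```

```text
t: 19.42
tool_pos: [0.4579, -0.0146, 0.0254]
ee_rot: [0.299, -0.526, 0.77, 0.203]
contact_force: [-0.3, -0.6, 0.0]
opening: 0.503
J [1.043, 1.355, -1.075, 2.212, 1.588, 0.31, 1.71]
t 19.42 pos [ 0.4579 -0.0146  0.0254] s,lat,z mm [ 156.5 -430.6   25.4] F [-0.7  0.1  0. ] op 0.50
lean 42.3 x [-0.268 -0.689 -0.674] y [-0.931  0.364 -0.002]
shift [-15.1   2.4  18.3] turn [0.2 0.3 0.4]
```

View pics/wrist11.png

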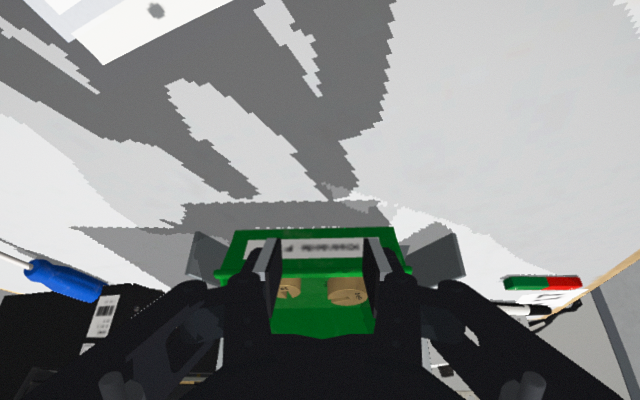

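```bash
python3 -m creep '[[[5,0,6],[0,0,0],0.5],[[-2.2,0,2],[0,0,0],0.5],[[-2.2,0.3,2],[0,0,0],0.5],[[-2.2,0.3,2],[0,0,0],0.5],[[-2.2,0.3,2],[0,0,0],0.5],[[-2.2,0.3,2],[0,0,0],0.5],[[-2.2,0.3,2],[0,0,0],0.5],[[0,0,0],[0,0,0],0.5]]'
python3 to.py .18 -.428 .022 42 1
python3 - <<'E'
from h import *
p=snapshot('wrist'); cv2.imwrite('pics/wrist12.png',p['img'])
E
```

```text
t: 20.13
tool_pos: [0.4624, 0.0017, 0.0156]
ee_rot: [0.299, -0.525, 0.771, 0.203]
contact_force: [-0.7, -0.2, -1.0]
opening: 0.5
J [1.024, 1.407, -1.116, 2.218, 1.709, 0.372, 1.581]
t 20.13 pos [0.4624 0.0017 0.0156] s,lat,z mm [ 173.3 -428.7   15.6] F [-0.4  0.6 -1. ] op 0.50
lean 42.3 x [-0.271 -0.687 -0.674] y [-0.93   0.367  0.   ]
shift [-9.2  0.7 -0.2] turn [0.2 0.3 0.2]
```

View pics/wrist12.png

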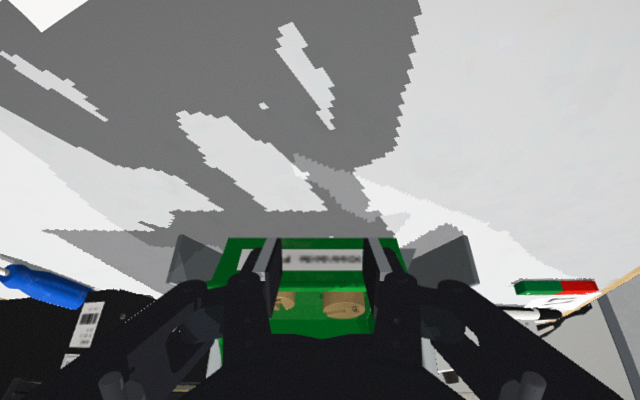

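Run:
```python
from h import *
p=snapshot('top'); cv2.imwrite('pics/top12.png',cv2.resize(p['img'][190:300,250:390],None,fx=5,fy=5,interpolation=2))
```

```text
(no output)
```

View pics/top12.png

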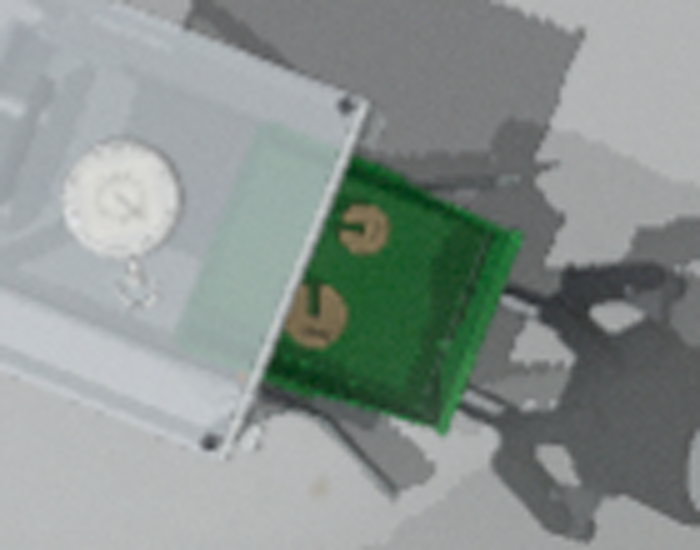

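The bin is square again (low rim crop (523,233)-(445,432), parallel to the shelf edge), with the weights in it. Now slow pushing with a slight rise.

```bash
python3 -m creep '[[[-2.7,0,1.5],[0,0,0],0.5],[[-2.7,0,1.5],[0,0,0],0.5],[[-2.7,0,1.5],[0,0,0],0.5],[[-2.7,0,1.5],[0,0,0],0.5],[[-2.7,0,1.5],[0,0,0],0.5],[[-2.7,0,1.5],[0,0,0],0.5]]'
python3 to.py .22 -.428 .022 42 1
python3 - <<'E'
from h import *
p=snapshot('wrist'); cv2.imwrite('pics/wrist13.png',p['img'])
E
```

```text
t: 20.73
tool_pos: [0.4692, 0.0183, 0.0199]
ee_rot: [0.299, -0.524, 0.771, 0.203]
contact_force: [-1.0, -2.9, -0.1]
opening: 0.502
J [0.997, 1.422, -1.158, 2.225, 1.758, 0.416, 1.501]
t 20.73 pos [0.4692 0.0183 0.0199] s,lat,z mm [ 191.2 -428.8   19.9] F [-3.1 -0.2 -0.1] op 0.50
lean 42.3 x [-0.272 -0.688 -0.673] y [-0.93   0.368 -0.   ]
shift [-22.7   0.7  17.9] turn [0.2 0.3 0.2]
```

View pics/wrist13.png

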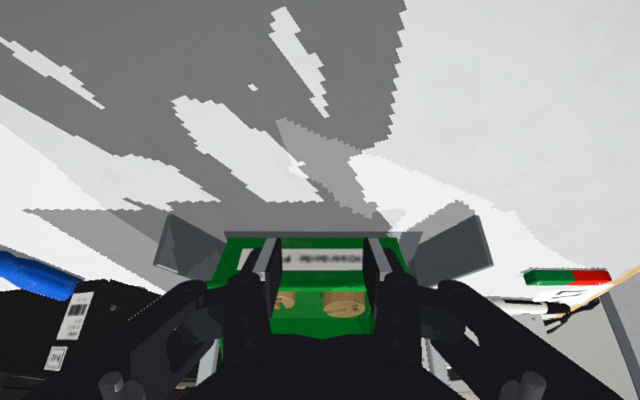

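```bash
python3 -m creep '[[[-2.5,0.2,1],[0,0,0],0.5],[[-2.5,0.2,1],[0,0,0],0.5],[[-2.5,0.2,1],[0,0,0],0.5],[[-2.5,0.2,1],[0,0,0],0.5],[[-2.5,0.2,1],[0,0,0],0.5]]'
python3 to.py .22 -.428 .022 42 1
python3 - <<'E'
from h import *
p=snapshot('wrist'); cv2.imwrite('pics/wrist14.png',p['img'])
p=snapshot('side'); cv2.imwrite('pics/side14.png',cv2.resize(p['img'][150:290,200:360],None,fx=4,fy=4,interpolation=2))
E
```

```text
t: 21.2
tool_pos: [0.4729, 0.0304, 0.0248]
ee_rot: [0.299, -0.524, 0.771, 0.203]
contact_force: [-1.7, -3.2, 0.6]
opening: 0.499
J [0.978, 1.429, -1.189, 2.232, 1.786, 0.446, 1.447]
t 21.20 pos [0.4729 0.0304 0.0248] s,lat,z mm [ 203.8 -427.8   24.8] F [-3.6  0.4  0.6] op 0.50
lean 42.3 x [-0.271 -0.687 -0.674] y [-0.93   0.367 -0.   ]
shift [-10.1  -0.3  13. ] turn [0.2 0.3 0.2]
```

View pics/wrist14.png

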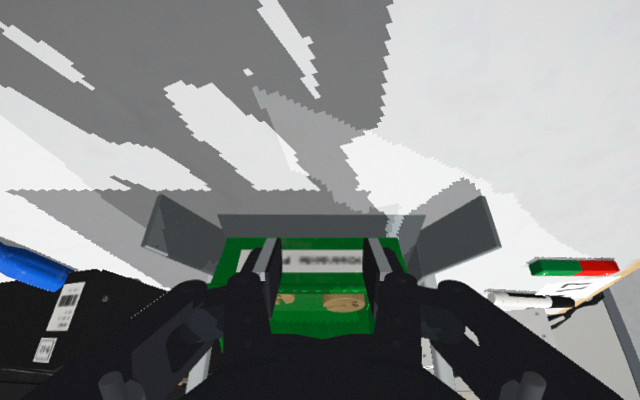

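View pics/side14.png

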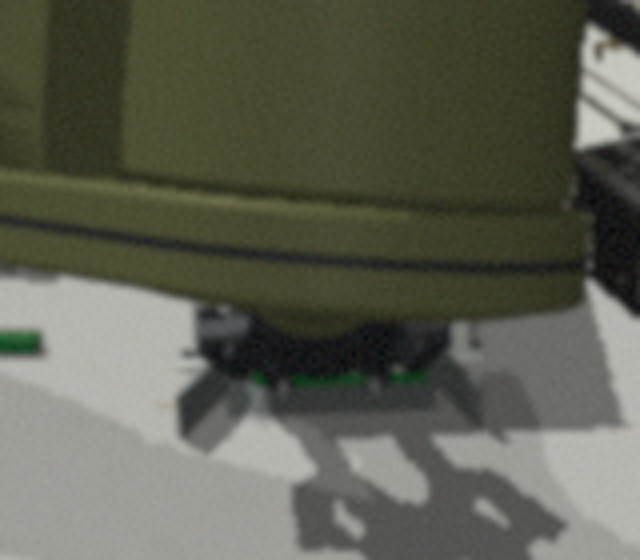

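Run:
```python
from h import *
p=snapshot('wrist');T=wT(p)
for uv,z in [((220,215),0),((425,215),0),((226,237),.005),((400,237),.005),((226,237),.01)]: print(uv,sl(onz(p,uv,z,T)))
```

```text
(220, 215) [ 205.5 -488.     0. ]
(425, 215) [ 205.3 -367.2    0. ]
(226, 237) [ 225.9 -489.3    5. ]
(400, 237) [ 225.6 -378.     5. ]
(226, 237) [ 214.7 -485.3   10. ]
```

```bash
python3 -m creep '[[[-1.6,0,1.3],[0,0,0],0.5],[[-1.6,0,1.3],[0,0,0],0.5],[[-1.6,0,1.3],[0,0,0],0.5],[[-1.6,0,1.3],[0,0,0],0.5]]'
python3 to.py .22 -.428 .022 42 1
python3 - <<'E'
from h import *
p=snapshot('wrist'); cv2.imwrite('pics/wrist15.png',p['img'][180:400])
E
```

```text
t: 21.68
tool_pos: [0.4758, 0.0379, 0.0249]
ee_rot: [0.298, -0.524, 0.771, 0.203]
contact_force: [-1.6, -2.4, -0.4]
opening: 0.505
J [0.964, 1.439, -1.203, 2.233, 1.805, 0.466, 1.418]
t 21.68 pos [0.4758 0.0379 0.0249] s,lat,z mm [ 211.9 -427.7   24.9] F [-2.8  0.6 -0.4] op 0.50
lean 42.3 x [-0.272 -0.688 -0.673] y [-0.93   0.368  0.   ]
shift [-4.  -0.4  7.6] turn [0.2 0.3 0.2]
```

View pics/wrist15.png

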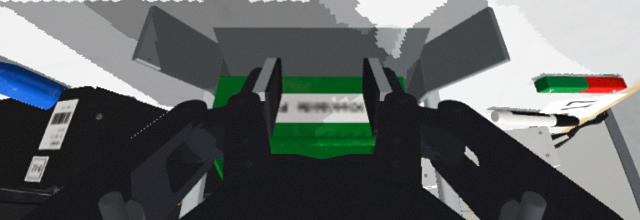

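The bin has tipped over the lip: the low wall now faces the camera, and its bottom edge at image row ~256 is above the fingertips at ~238. I back off slightly, raise the tool and push on.

```bash
python3 -m creep '[[[3.7,0,-3.3],[0,0,0],0.5],[[-3,0,-3.2],[0,0,0],0.5],[[-3,0,-3.2],[0,0,0],0.5],[[0,0,0],[0,0,0],0.5]]'
python3 to.py .22 -.428 .032 42 1
python3 - <<'E'
from h import *
p=snapshot('wrist'); cv2.imwrite('pics/wrist16.png',p['img'][180:400])
T=wT(p)
E
```

```text
t: 22.07
tool_pos: [0.4743, 0.0332, 0.0349]
ee_rot: [0.299, -0.525, 0.771, 0.203]
contact_force: [0.7, -0.5, 0.1]
opening: 0.498
J [0.972, 1.41, -1.201, 2.237, 1.772, 0.445, 1.439]
t 22.07 pos [0.4743 0.0332 0.0349] s,lat,z mm [ 207.  -428.1   34.9] F [-0.2 -0.8  0.1] op 0.50
lean 42.4 x [-0.271 -0.688 -0.674] y [-0.93   0.367 -0.001]
shift [-7.6  0.  10.9] turn [0.1 0.4 0.2]
```

View pics/wrist16.png

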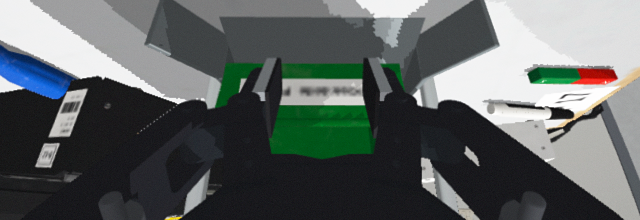

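Run:
```python
from h import *
p=snapshot('wrist');T=wT(p)
for uv in [(226,244),(320,244),(400,244)]:
    for z in (.01,.02,.025): print(uv,sl(onz(p,uv,z,T)))
print('rim',[sl(onz(p,(320,300),z,T)) for z in (.05,.058)])
print(sl(onz(p,(220,198),0,T)),sl(onz(p,(425,198),0,T)))
```

```text
(226, 244) [ 248.9 -496.2   10. ]
(226, 244) [ 225.  -487.9   20. ]
(226, 244) [ 213.  -483.7   25. ]
(320, 244) [ 248.3 -429.7   10. ]
(320, 244) [ 224.5 -429.6   20. ]
(320, 244) [ 212.6 -429.6   25. ]
(400, 244) [ 248.5 -373.2   10. ]
(400, 244) [ 224.7 -380.1   20. ]
(400, 244) [ 212.8 -383.6   25. ]
rim [array([ 241.1, -429.6,   50. ]), array([ 204.7, -429.5,   58. ])]
[ 203.1 -488.8    0. ] [ 202.9 -367.5    0. ]
```

```bash
python3 -m creep '[[[-1,0,6],[0,0,0],0.5],[[-3,0,2.7],[0,0,0],0.5],[[-3,0,2.7],[0,0,0],0.5],[[-3,0,2.7],[0,0,0],0.5],[[-3,0,2.7],[0,0,0],0.5],[[-3,0,2.7],[0,0,0],0.5],[[-3,0,2.7],[0,0,0],0.5],[[-3,0,2.7],[0,0,0],0.5]]'
python3 to.py .25 -.428 .032 42 1
python3 - <<'E'
from h import *
p=snapshot('wrist'); cv2.imwrite('pics/wrist17.png',p['img'][180:400])
E
```

```text
t: 22.83
tool_pos: [0.4861, 0.0644, 0.03]
ee_rot: [0.298, -0.524, 0.771, 0.203]
contact_force: [-0.8, -1.0, -1.1]
opening: 0.501
J [0.912, 1.458, -1.252, 2.235, 1.852, 0.523, 1.326]
t 22.83 pos [0.4861 0.0644 0.03  ] s,lat,z mm [ 240.3 -427.5   30. ] F [-1.2  0.4 -1.1] op 0.50
lean 42.3 x [-0.272 -0.688 -0.673] y [-0.93   0.367  0.   ]
shift [-8.5 -0.6  5.1] turn [0.2 0.3 0.2]
```

View pics/wrist17.png

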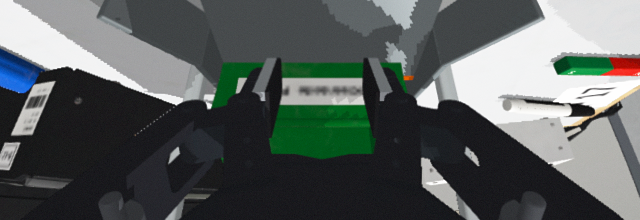

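```bash
python3 - <<'E'
from h import *
p=snapshot('wrist');T=wT(p)
print('lip',sl(onz(p,(409,257),.019,T)),'low',[sl(onz(p,(320,243),z,T)) for z in (.017,.02,.023)])
E
python3 -m creep '[[[-2.2,0,2],[0,0,0],0.5],[[-2.2,0,2],[0,0,0],0.5],[[-2.2,0,2],[0,0,0],0.5],[[-2.2,0,2],[0,0,0],0.5],[[-2.2,0,2],[0,0,0],0.5],[[0,0,0],[0,0,0],0.5]]'
python3 to.py .27 -.428 .030 42 1
python3 - <<'E'
from h import *
p=snapshot('wrist'); cv2.imwrite('pics/wrist18.png',p['img'][180:400])
p=snapshot('top'); cv2.imwrite('pics/top18.png',cv2.resize(p['img'][170:300,230:390],None,fx=4.5,fy=4.5,interpolation=2))
E
```

```text
lip [ 275.7 -369.9   19. ] low [array([ 256.4, -429. ,   17. ]), array([ 249.3, -429. ,   20. ]), array([ 242.2, -429. ,   23. ])]
t: 23.43
tool_pos: [0.4917, 0.0785, 0.0303]
ee_rot: [0.299, -0.525, 0.771, 0.203]
contact_force: [0.3, -1.0, 0.1]
opening: 0.5
J [0.884, 1.472, -1.273, 2.232, 1.877, 0.551, 1.285]
t 23.43 pos [0.4917 0.0785 0.0303] s,lat,z mm [ 255.5 -427.4   30.3] F [-0.8 -0.7  0.1] op 0.50
lean 42.4 x [-0.271 -0.687 -0.674] y [-0.93   0.367  0.   ]
shift [-10.5  -0.7  10. ] turn [0.2 0.4 0.2]
```

View pics/wrist18.png

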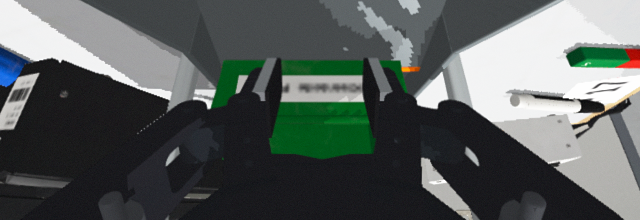

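View pics/top18.png

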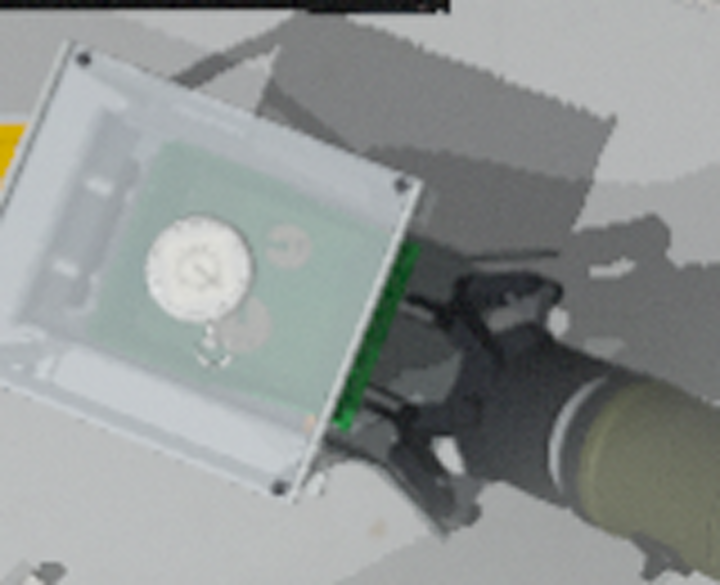

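```bash
python3 -m creep '[[[-1.5,0,1.35],[0,0,0],0.5],[[-1.5,0,1.35],[0,0,0],0.5],[[-1.5,0,1.35],[0,0,0],0.5],[[-1.5,0,1.35],[0,0,0],0.5],[[0,0,0],[0,0,0],0.5]]'
python3 to.py .27 -.428 .030 42 1
python3 - <<'E'
from h import *
p=snapshot('wrist'); cv2.imwrite('pics/wrist19.png',cv2.resize(p['img'][220:360,180:460],None,fx=2.5,fy=2.5,interpolation=2))
E
```

```text
t: 23.95
tool_pos: [0.4946, 0.0857, 0.0301]
ee_rot: [0.299, -0.525, 0.771, 0.203]
contact_force: [-0.2, -0.3, 0.2]
opening: 0.501
J [0.868, 1.479, -1.283, 2.231, 1.889, 0.565, 1.265]
t 23.95 pos [0.4946 0.0857 0.0301] s,lat,z mm [ 263.2 -427.4   30.1] F [-0.3  0.1  0.2] op 0.50
lean 42.3 x [-0.272 -0.688 -0.673] y [-0.93   0.367  0.   ]
shift [-4.9 -0.6  4.7] turn [0.2 0.3 0.2]
```

View pics/wrist19.png

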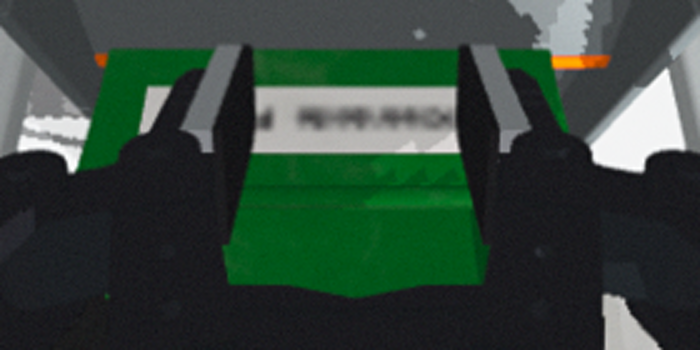

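```bash
python3 -m creep '[[[-1.1,0,1],[0,0,0],0.5],[[-1.1,0,1],[0,0,0],0.5],[[-1.1,0,1],[0,0,0],0.5],[[-1.1,0,1],[0,0,0],0.5],[[0,0,0],[0,0,0],0.5]]'
python3 to.py .27 -.428 .030 42 1
python3 - <<'E'
from h import *
p=snapshot('wrist'); cv2.imwrite('pics/wrist20.png',cv2.resize(p['img'][220:360,180:460],None,fx=2.5,fy=2.5,interpolation=2))
E
```

```text
t: 24.42
tool_pos: [0.4968, 0.0911, 0.0301]
ee_rot: [0.298, -0.524, 0.771, 0.203]
contact_force: [-0.7, -0.9, -0.8]
opening: 0.497
J [0.857, 1.483, -1.29, 2.229, 1.897, 0.576, 1.25]
t 24.42 pos [0.4968 0.0911 0.0301] s,lat,z mm [ 269.  -427.4   30.1] F [-1.1  0.3 -0.8] op 0.50
lean 42.3 x [-0.272 -0.688 -0.673] y [-0.93   0.367  0.   ]
shift [-0.6 -0.6  0.7] turn [0.2 0.3 0.2]
```

View pics/wrist20.png

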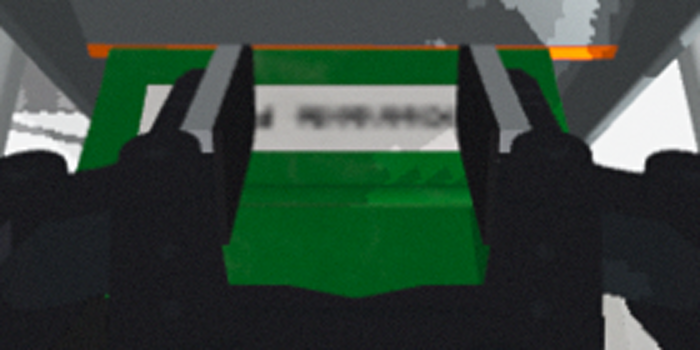

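The orange lip now shows as a line just behind the bin's bottom edge (crop row ~46), so the drop is close. Going in 1 mm steps.

```bash
python3 -m creep '[[[-0.75,0,0.65],[0,0,0],0.5],[[-0.75,0,0.65],[0,0,0],0.5],[[0,0,0],[0,0,0],0.5]]'
python3 to.py .27 -.428 .030 42 1
python3 - <<'E'
from h import *
p=snapshot('wrist'); cv2.imwrite('pics/wrist21.png',cv2.resize(p['img'][220:360,180:460],None,fx=2.5,fy=2.5,interpolation=2))
E
```

```text
t: 24.72
tool_pos: [0.4975, 0.0927, 0.0302]
ee_rot: [0.298, -0.524, 0.771, 0.203]
contact_force: [0.3, -1.7, -0.8]
opening: 0.497
J [0.853, 1.485, -1.292, 2.228, 1.9, 0.579, 1.246]
t 24.72 pos [0.4975 0.0927 0.0302] s,lat,z mm [ 270.9 -427.4   30.2] F [-1.5 -0.9 -0.8] op 0.50
lean 42.3 x [-0.272 -0.688 -0.673] y [-0.93   0.368  0.   ]
shift [ 0.7 -0.6 -0.5] turn [0.2 0.3 0.2]
```

View pics/wrist21.png

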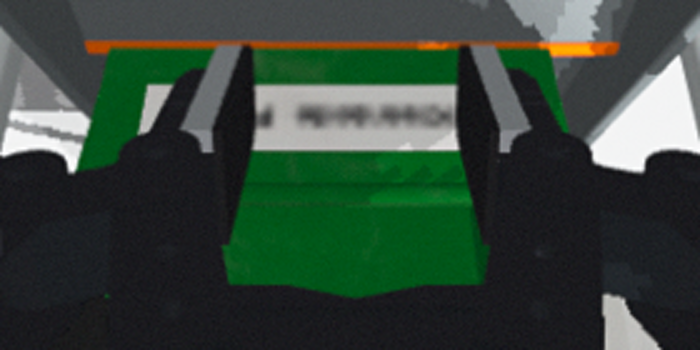

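```bash
python3 -m creep '[[[-0.75,0,0.65],[0,0,0],0.5],[[-0.75,0,0.65],[0,0,0],0.5],[[0,0,0],[0,0,0],0.5]]'
python3 to.py .27 -.428 .030 42 1
python3 - <<'E'
from h import *
p=snapshot('wrist'); cv2.imwrite('pics/wrist22.png',cv2.resize(p['img'][220:360,180:460],None,fx=2.5,fy=2.5,interpolation=2))
E
```

```text
t: 25.02
tool_pos: [0.4982, 0.0946, 0.0302]
ee_rot: [0.298, -0.524, 0.771, 0.203]
contact_force: [-0.0, -1.1, -1.1]
opening: 0.5
J [0.85, 1.486, -1.294, 2.228, 1.902, 0.583, 1.241]
t 25.02 pos [0.4982 0.0946 0.0302] s,lat,z mm [ 272.8 -427.4   30.2] F [-1.  -0.4 -1.1] op 0.50
lean 42.3 x [-0.272 -0.688 -0.673] y [-0.93   0.368  0.   ]
shift [ 2.2 -0.6 -1.8] turn [0.2 0.3 0.2]
```

View pics/wrist22.png

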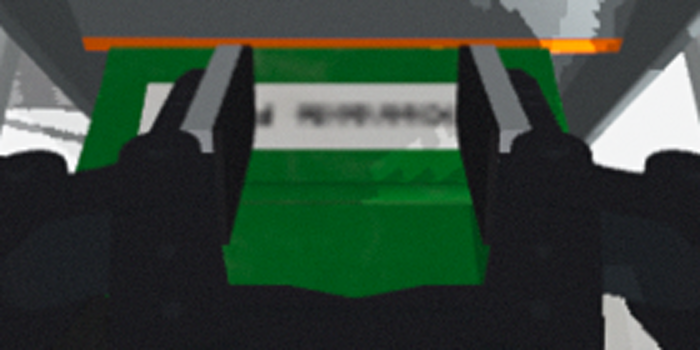

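```bash
python3 -m creep '[[[-0.75,0,0.65],[0,0,0],0.5],[[-0.75,0,0.65],[0,0,0],0.5],[[0,0,0],[0,0,0],0.5]]'
python3 to.py .27 -.428 .030 42 1
python3 - <<'E'
from h import *
p=snapshot('wrist'); cv2.imwrite('pics/wrist23.png',cv2.resize(p['img'][220:360,180:460],None,fx=2.5,fy=2.5,interpolation=2))
E
```

```text
t: 25.32
tool_pos: [0.499, 0.0965, 0.0304]
ee_rot: [0.299, -0.524, 0.771, 0.203]
contact_force: [-1.3, -2.1, 0.0]
opening: 0.5
J [0.846, 1.488, -1.297, 2.227, 1.905, 0.586, 1.236]
t 25.32 pos [0.499  0.0965 0.0304] s,lat,z mm [ 274.9 -427.4   30.4] F [-2.4  0.4  0. ] op 0.50
lean 42.3 x [-0.272 -0.687 -0.674] y [-0.93   0.367 -0.   ]
shift [ 3.9 -0.5 -3. ] turn [0.2 0.3 0.2]
```

View pics/wrist23.png

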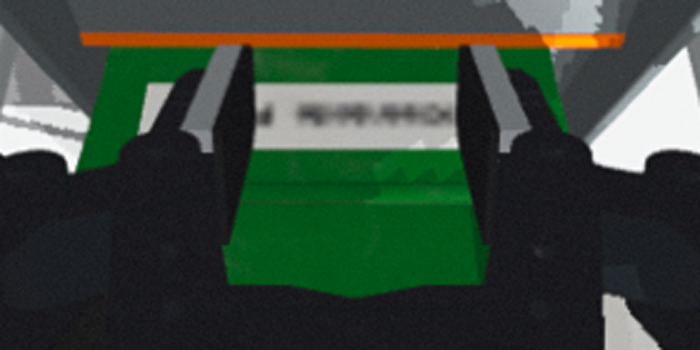

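```bash
python3 -m creep '[[[-0.75,0,0.65],[0,0,0],0.5],[[-0.75,0,0.65],[0,0,0],0.5],[[0,0,0],[0,0,0],0.5]]'
python3 to.py .27 -.428 .030 42 1
python3 - <<'E'
from h import *
p=snapshot('wrist'); cv2.imwrite('pics/wrist24.png',cv2.resize(p['img'][220:360,180:460],None,fx=2.5,fy=2.5,interpolation=2))
E
```

```text
t: 25.62
tool_pos: [0.4997, 0.0984, 0.0304]
ee_rot: [0.299, -0.524, 0.771, 0.203]
contact_force: [0.3, -0.4, 0.3]
opening: 0.496
J [0.842, 1.489, -1.299, 2.226, 1.907, 0.589, 1.232]
t 25.62 pos [0.4997 0.0984 0.0304] s,lat,z mm [ 276.9 -427.4   30.4] F [-0.3 -0.4  0.3] op 0.50
lean 42.3 x [-0.272 -0.688 -0.673] y [-0.93   0.367  0.   ]
shift [ 5.4 -0.6 -4.4] turn [0.2 0.3 0.2]
```

View pics/wrist24.png

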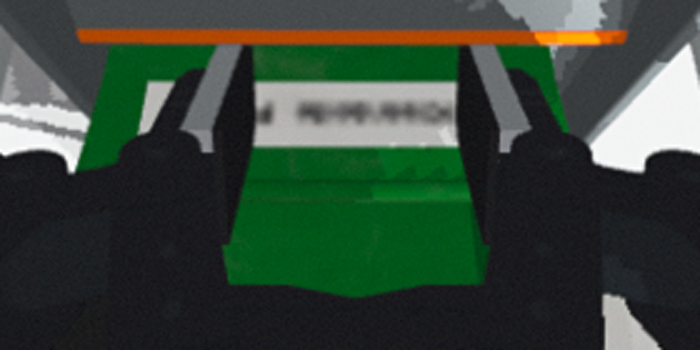

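```bash
python3 - <<'E'
from h import *
p=snapshot('wrist');T=wT(p)
for r in (29,44): print('lip',sl(onz(p,(180+280/2.5,220+r/2.5),.019,T)))
for z in (.012,.019): print(sl(onz(p,(300,220+44/2.5),z,T)))
E
python3 -m creep '[[[-0.75,0,0.65],[0,0,0],0.5],[[-0.75,0,0.65],[0,0,0],0.5],[[0,0,0],[0,0,0],0.5]]'
python3 to.py .27 -.428 .030 42 1
python3 - <<'E'
from h import *
p=snapshot('wrist'); cv2.imwrite('pics/wrist25.png',cv2.resize(p['img'][220:360,180:460],None,fx=2.5,fy=2.5,interpolation=2))
E
```

```text
lip [ 271.1 -444.2   19. ]
lip [ 279.  -444.8   19. ]
[ 294.8 -441.5   12. ]
[ 279.  -440.3   19. ]
t: 25.97
tool_pos: [0.5004, 0.1002, 0.0304]
ee_rot: [0.299, -0.524, 0.771, 0.203]
contact_force: [-0.0, -1.3, -1.4]
opening: 0.501
J [0.838, 1.491, -1.301, 2.226, 1.91, 0.592, 1.227]
t 25.97 pos [0.5004 0.1002 0.0304] s,lat,z mm [ 278.9 -427.4   30.4] F [-1.2 -0.4 -1.4] op 0.50
lean 42.3 x [-0.272 -0.688 -0.673] y [-0.93   0.367  0.   ]
shift [ 6.9 -0.6 -5.7] turn [0.2 0.3 0.2]
```

View pics/wrist25.png

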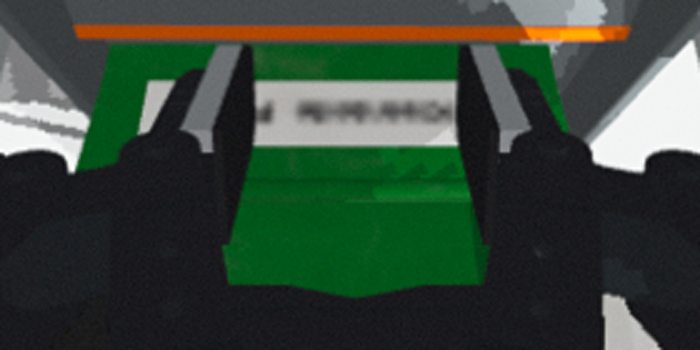

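```bash
python3 -m creep '[[[-0.75,0,0.65],[0,0,0],0.5],[[-0.75,0,0.65],[0,0,0],0.5],[[0,0,0],[0,0,0],0.5]]'
python3 to.py .27 -.428 .030 42 1
python3 - <<'E'
from h import *
p=snapshot('wrist'); cv2.imwrite('pics/wrist26.png',cv2.resize(p['img'][220:360,180:460],None,fx=2.5,fy=2.5,interpolation=2))
E
```

```text
t: 26.27
tool_pos: [0.501, 0.1018, 0.0302]
ee_rot: [0.298, -0.524, 0.771, 0.203]
contact_force: [-0.9, -3.0, -1.9]
opening: 0.5
J [0.834, 1.492, -1.303, 2.225, 1.912, 0.596, 1.223]
t 26.27 pos [0.501  0.1018 0.0302] s,lat,z mm [ 280.6 -427.3   30.2] F [-3.1 -0.2 -1.9] op 0.50
lean 42.3 x [-0.272 -0.688 -0.673] y [-0.93   0.368  0.   ]
shift [ 8.  -0.6 -7. ] turn [0.2 0.3 0.2]
```

View pics/wrist26.png

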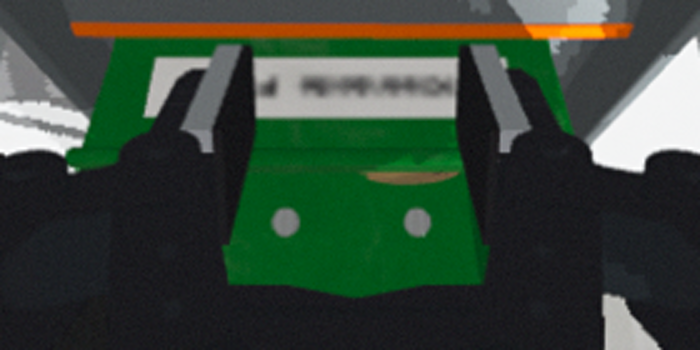

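It dropped: the label jumped ~24 crop rows and the bottom edge is now hidden behind the orange lip. Withdrawing straight back.

```bash
python3 -m creep '[[[1.5,0,-1.4],[0,0,0],0.5],[[3.7,0,-3.3],[0,0,0],0.5],[[6,0,-6],[0,0,0],0.5],[[8,0,-9],[0,0,0],0.5],[[8,0,-12],[0,0,0],0.5],[[8,0,-14],[0,0,0],0.5],[[8,0,-16],[0,0,0],0.5],[[0,0,0],[0,0,0],0.5]]'
python3 to.py .27 -.428 .030 42 1
python3 - <<'E'
from h import *
p=snapshot('wrist'); cv2.imwrite('pics/wrist27.png',p['img'])
p=snapshot('top'); cv2.imwrite('pics/top27.png',cv2.resize(p['img'][140:300,200:460],None,fx=3,fy=3,interpolation=2))
E
```

```text
t: 26.98
tool_pos: [0.4736, 0.0302, 0.0474]
ee_rot: [0.298, -0.523, 0.772, 0.201]
contact_force: [0.5, 0.5, 0.2]
opening: 0.505
J [0.977, 1.378, -1.206, 2.243, 1.736, 0.433, 1.448]
t 26.98 pos [0.4736 0.0302 0.0474] s,lat,z mm [ 203.9 -428.5   47.4] F [ 0.6 -0.2  0.2] op 0.50
lean 42.2 x [-0.274 -0.688 -0.672] y [-0.929  0.371 -0.001]
shift [-37.3   0.5  57.3] turn [-0.   0.2  0.1]
```

View pics/wrist27.png

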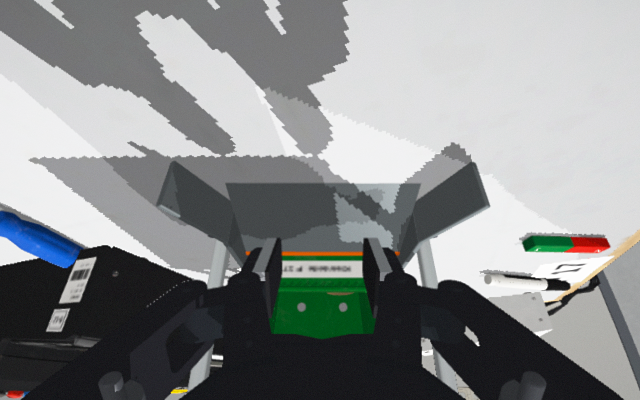

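View pics/top27.png

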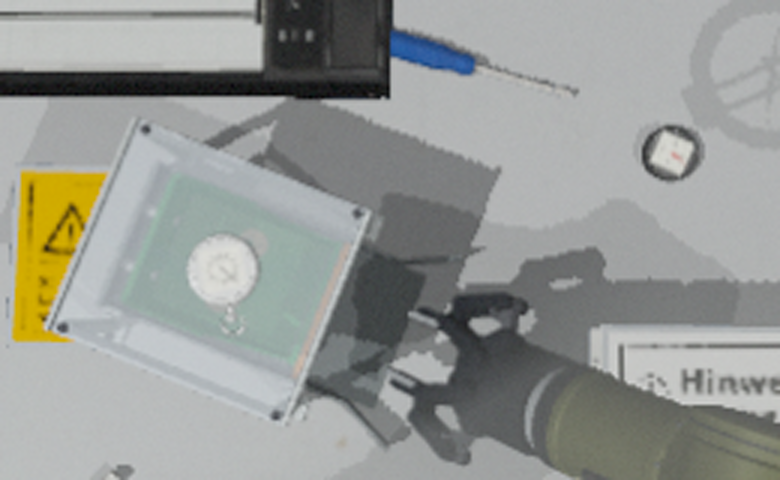

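```bash
python3 -m creep '[[[5,0,-20],[0,0,0],0.5],[[5,0,-25],[0,0,0],0.5],[[5,0,-30],[0,0,0],0.5],[[5,0,-30],[0,0,0],0.5],[[5,0,-30],[0,0,0],0.5],[[5,0,-30],[0,0,0],0.5],[[0,0,0],[0,0,0],0.5],[[0,0,0],[0,0,0],0.5]]'
python3 - <<'E'
from h import *
rep()
p=snapshot('wrist'); cv2.imwrite('pics/wrist28.png',cv2.resize(p['img'][100:400,140:500],None,fx=2,fy=2,interpolation=2))
p=snapshot('side'); cv2.imwrite('pics/side28.png',cv2.resize(p['img'][120:320,180:440],None,fx=3,fy=3,interpolation=2))
p=snapshot('top'); print([ (o,find_in(p,o)[:1]) for o in ('stopwatch','compass','screwdriver')])
E
```

```text
t: 27.75
tool_pos: [0.4281, -0.0856, 0.1441]
ee_rot: [0.299, -0.524, 0.772, 0.202]
contact_force: [0.4, 0.4, -0.1]
opening: 0.497
t 27.75 pos [ 0.4281 -0.0856  0.1441] s,lat,z mm [  79.5 -429.3  144.1] F [ 0.5 -0.3 -0.1] op 0.50
lean 42.3 x [-0.273 -0.687 -0.673] y [-0.929  0.37  -0.001]
[('stopwatch', [{'extent': [272.6, 230.3, 107.1, 103.4], 'confidence': 0.73}]), ('compass', [{'extent': [423.9, 192.1, 19.5, 23.7], 'confidence': 0.71}]), ('screwdriver', [{'extent': [357.8, 159.2, 56.9, 22.8], 'confidence': 0.52}])]
```

View pics/wrist28.png

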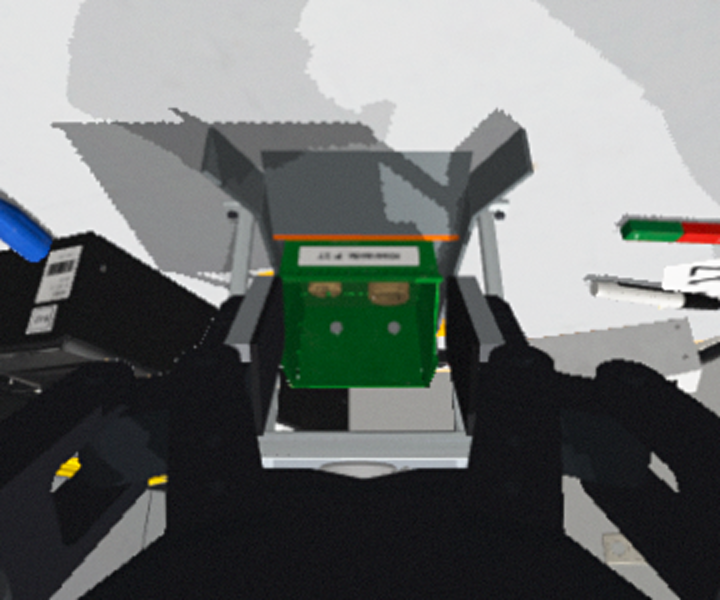

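View pics/side28.png

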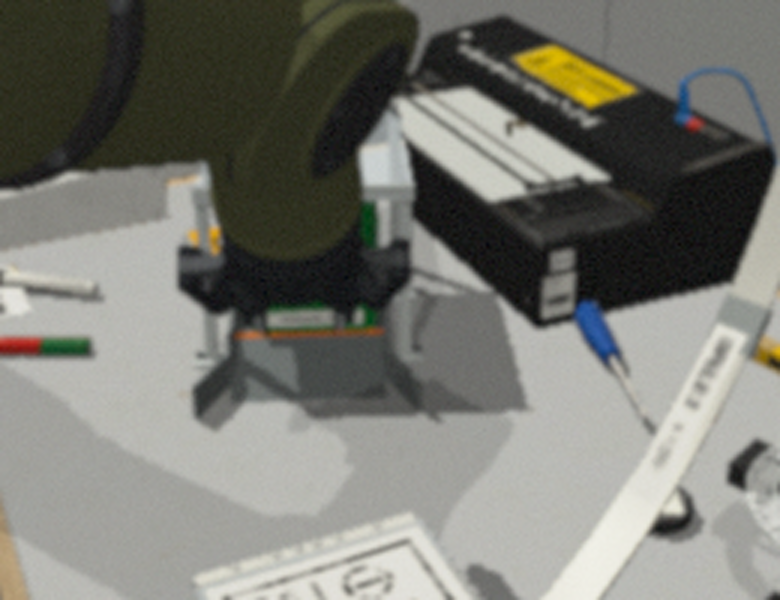

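```bash
python3 -c "
from rig import *
print(finish_job())"
```

```text
the job is handed in; nothing more can be done
None
```

The bin is in the berth and the job is handed in. It slid up the ramp, tipped over the lip, and its trailing edge dropped behind the orange lip. I stopped pushing at the drop and backed the tool away; the whole job took about 28 s.

**Trouble on the way:** partway up, joints 5 and 6 reached their limits. The tool drifted about 10 mm sideways and the bin turned about 4°. I backed off, turned the tool half a turn in free air to a posture with room to move, and squared the bin while pushing on. I also had to raise the tool once, when the bin tipped over the lip.

**Last checks:**
- **Bin:** in the pictures it sits square behind the lip, with both weights inside. I judged that it sits flat on the floor from its roughly 6 mm drop and its bottom edge being hidden by the lip; I did not measure the height.
- **Buffer:** I did not measure its travel. The push force was only about 3 N when the bin dropped, so it was pressed little or not at all.
- **Robot:** it was clear of everything, with a contact-force reading under 1 N.
- **Loose things:** the stopwatch, compass and screwdriver look unmoved in the top view.
- **Checks that disagreed:** in the last top picture the detector boxed the whole shelf as the stopwatch, and drew a larger, shifted box round the screwdriver than at the start. I relied on the pictures for those two. The compass detection agreed with the start to about 1 pixel.

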